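# Lock out the panel saw, put the fallen oil bottles back, reset the stop

## Task

Some square oil bottles have been knocked out of the steel bottle tray on the panel saw's table, and their caps have come partly off. Press the saw's mushroom emergency stop down until it latches; with the saw locked out, stand every fallen bottle upright in an empty bay of the tray's lane, beside the glue bottle and the tin that still stand there (they stay standing), and push each oil bottle's cap fully home. Only when all that is done, reset the stop: turn its head clockwise until it is free to spring back up, and leave it up.

Things in the scene. Friction and masses are not known exactly. Their poses are not given: they have to be found in the camera images.
- station: The saw's control station: grey box 130 (x) by 105 (y) by 70 mm high, fixed on the table at the left or right side. Origin: centre of its underside. It carries the red mushroom emergency stop, whose upright axis is 20 mm from the centre along the station's +x, and two small fixed lamps (10 mm high) 65 mm from that axis towards -x.
- estop_top (a point): Centre of the flat top of the red mushroom head of the emergency stop. The head is round, 50 mm diameter, 26 mm high; with the stop up this point is 115 mm above the table (head from 89 to 115 mm), and it goes down with the head. Below the head is only a stem (and a flat collar 3 mm high); the box's top face is at 70 mm.
- estop (a joint): How far the mushroom head is pressed down (m): 0 = up, 0.013 = fully down. Sprung upwards (4 N at 0, 9 N at 0.013); pressing it past the catch takes 8 to 10 N. Pressed beyond 0.0105 it latches, and when let go it rests at about 0.010. Pulling does not bring it up.
- estop_turn (a joint): Turn of the mushroom head (rad), clockwise seen from above: 0 = rest, 0.9 = stop. Springs back to 0 within 2 s when let go (up to 0.1 N m). With the stop latched, turning beyond about 0.6 frees the catch, and the head springs up as soon as the fingers let it (a firm grip on its rim holds it down until opened).
- tray: The bottle tray: fixed sheet-steel channel, open on top, 520 mm long along its y axis, 74 mm wide along its x axis (68 mm inside); floor 3 mm above the table. Back plate at -x (robot's side) 75 mm high; front lip and ends 20 mm. 6 mm rods 75 mm above the table run along the front, across both ends and across the lane: five bays, centres at y = 0, +-103, +-206 mm. Origin: centre of its underside.
- case: Bystander: a fixed black plastic parts case, 130 (x) by 105 (y) by 61 mm high, on the side of the table opposite to the station. Origin: centre of its underside.
- glue: White glue bottle standing in the tray, 48 mm diameter, 178 mm tall with its nozzle; in the bay at y = +103 or -103 mm. Origin: centre of its bottom; z up. To be left standing.
- tin: Steel tin standing in the tray, 54 mm diameter, 106 mm tall; in the other of these two bays. Origin: centre of its bottom; z up. To be left standing.
- oil1: Square black oil bottle, 50 x 50 mm, sides flat from 5 to 118 mm above its bottom, 0.17 to 0.34 kg, round grey cap (36 mm diameter, 28 mm high) on top. Origin: centre of its bottom; z axis: from bottom to cap (level while it lies), x and y square to its sides. Cap's flat top: 155 mm + cap joint from the bottom. Starts lying on the table beyond the tray, cap away from the robot, or absent.
- oil2: Square black oil bottle, 50 x 50 mm, sides flat from 5 to 118 mm above its bottom, 0.17 to 0.34 kg, round grey cap (36 mm diameter, 28 mm high) on top. Origin: centre of its bottom; z axis: from bottom to cap (level while it lies), x and y square to its sides. Cap's flat top: 155 mm + cap joint from the bottom. Starts lying on the table beyond the tray, cap away from the robot, or absent.
- oil3: Square black oil bottle, 50 x 50 mm, sides flat from 5 to 118 mm above its bottom, 0.17 to 0.34 kg, round grey cap (36 mm diameter, 28 mm high) on top. Origin: centre of its bottom; z axis: from bottom to cap (level while it lies), x and y square to its sides. Cap's flat top: 155 mm + cap joint from the bottom. Starts lying on the table beyond the tray, cap away from the robot, or absent.
- cap1 (a joint): Push-on cap of oil1: how far it is raised along the bottle's z axis (m): 0 = fully home, 0.014 = its limit (it cannot come off); starts at 0.008 to 0.012. Friction holds it where it is; pushing it takes 3 to 5 N, then it stops firmly at 0. Absent with its bottle.
- cap2 (a joint): Push-on cap of oil2: how far it is raised along the bottle's z axis (m): 0 = fully home, 0.014 = its limit (it cannot come off); starts at 0.008 to 0.012. Friction holds it where it is; pushing it takes 3 to 5 N, then it stops firmly at 0. Absent with its bottle.
- cap3 (a joint): Push-on cap of oil3: how far it is raised along the bottle's z axis (m): 0 = fully home, 0.014 = its limit (it cannot come off); starts at 0.008 to 0.012. Friction holds it where it is; pushing it takes 3 to 5 N, then it stops firmly at 0. Absent with its bottle.
There are look-alikes about, which are no part of the job. Of the things that look like the station, the larger one is meant. What is shaped like the oil2 but red is not meant.

How it is judged:
By the outcome, as a careful person would: the job done as asked, in the order asked, and still so for the second after the job is handed in, with the robot touching nothing.
Of oil1, oil2, oil3 only 2 to 3 are there at a start; the rules pass over those that are not, and their reading is None.
At some moment in a run one of oil1, oil2, oil3 may be knocked a few centimetres aside while the robot is not near it.
It also fails if it takes over 210 s, if anything falls off the work surface, if the arm or the gripper's body presses on something with over 40 N, if the wrist force passes 120 N, or if a joint passes its speed limit or range.

## Robot

A 6-joint arm with a two-finger parallel gripper is mounted at the origin on the work surface. World frame = base frame: x ahead of the robot, y to its left, z up, the work surface at z = 0. Lengths are in mm, angles in rad, forces in N, time in s.
With the tool pointing down it reaches from about 350 to 875 mm from the base axis. Payload 4.2 kg.
Tool frame: the origin (TCP) lies at the very end of the fingers, on their centre line; the grasp point (between the pads) lies 19 mm behind it; z points along the fingers, y is the line along which they close (so a half turn about z gives the same grasp; the last joint's range is limited). The gripper opens to 85 mm and grips with 20 to 120 N. Pads are 22 mm wide; open, the fingers measure 114 mm over their backs; the gripper's body (76 mm by 85 mm) begins 54 mm behind the grasp point. The pads swing forward as they close: fully open they stand 13 mm farther back than shut.
Start: joints at [1.399, 0.385, 0.008, 0, -1.194, -0.259], TCP at [260.965, 567.888, 231.312] pointing down, gripper open.
Joint ranges: [-3.14, 3.14], [-1.21, 2.06], [-1.07, 1.41], [-3.16, 2.05], [-2.99, -0.16], [-3.1, 3.1]. Speed limits (rad/s): [2.79, 2.79, 3.14, 3.14, 3.14, 3.14].

## Interface

Orientations are given as a unit quaternion [x, y, z, w].
In Python, from bench import monitor, get_image, camera_info, job_done gives the robot as it stands.
- The arm moves only by the tool send_rows, never from a script. Its argument "series" is a list of rows, each a list of 3 entries, a list of its own where there are three numbers: the shift along the tool's x, y, z in mm, then the turn, a rotation vector about the tool's x, y, z in rad, then the finger opening in mm, from 0 to 85.4. A call has 1 to 8 rows; each row shifts and turns the commanded pose from where the row before left it, along the tool's axes as they then stand; what a row does not reach is not made up. A row lasts 1/10 s, in which the tool goes at most 50 mm and 8.59 degrees, less where a joint would pass 70% of its speed; a pose out of reach is approached as far as the arm can. A call with a gripper value outside its range is refused whole. The fingers move at their own pace and stop on an object; the grip force is fixed at half the most. Time passes only in rows, so rows that do not move let the fingers close. It gives the time, the measured TCP pose, the force, the opening and the grip force at its end, in the units of the state.
- monitor.read_state(): the state, without advancing time (a new reading comes with each control period).
- get_image(name): name is "side" or "top" or "wrist"; returns the picture (480x640x3 uint8, red, green, blue); there is no depth.
- camera_info(name): a dict with "intrinsics" (3x3 intrinsics, pixels), "R" (3x3) and "t" (3): a world point X has camera coordinates R X + t. Camera axes: x right, y down, z forward; pixel columns grow to the right and rows downward; lengths in mm; the calibration is good to about 2 mm. A picture is of the moment at which its call begins: read the wrist's pose just before it. camera_info takes no time and is no camera call; for the wrist camera it gives the pose at the moment of the call.
- job_done(): hands the job in; it is judged then, once.
The state is a dict: "clock": time; "joints": joint angles; "joint_vel": joint speeds; "joint_efforts": joint torques, N m; "position": TCP position; "ee_rot": TCP orientation; "contact_force": force on the tool from outside, world axes, zero at the start; "wrist_torque": the same for the moment, N m; "gripper_width": finger opening in mm; "grasp_force": force on a finger pad.
Only numpy, scipy, OpenCV 4.12 (cv2) and the standard library are available. Lean on these libraries where they do the work, as an engineer would, in place of code of your own. Each camera call takes 0.05 s, during which the arm holds its last target. There are 200 camera calls.

## Working session

There is one attempt and no reset: what is moved stays moved. The work goes in short steps, Python scripts to look and compute and a tool call to move; the robot and the scene stay as the last step left them, time stands still between calls to the robot, and variables do not carry over. Pictures are saved under pics/ and viewed, at most 14 in all, crops included, and the job is handed in when it is done.

Besides the shell and the picture viewer there is one more tool, called after "Emit:" as name([rows], argument=value, ...), one row to a line, values as JSON. send_rows: Moves the arm, as the interface text tells. Its arguments: {"type":"object","properties":{"series":{"type":"array"}},"required":["series"]}

```bash
ls; mkdir -p pics; python3 - <<'E'
from bench import monitor,get_image,camera_info
import cv2
for n in ("top","side"):
    cv2.imwrite(f"pics/{n}0.png",get_image(n)[:,:,::-1])
    c=camera_info(n);print(n,c)
print(monitor.read_state())
E
```

```text
pics
top {'intrinsics': array([[540.52336586,   0.        , 322.03138159],
       [  0.        , 540.52336586, 243.88405948],
       [  0.        ,   0.        ,   1.        ]]), 'R': array([[-0.0424181 , -0.99909936,  0.00108225],
       [-0.9763983 ,  0.04122465, -0.21200681],
       [ 0.21177126, -0.01004963, -0.97726759]]), 't': array([  64.89812116,  600.46878258, 1136.53146763])}
side {'intrinsics': array([[492.55301043,   0.        , 316.54129969],
       [  0.        , 492.55301043, 235.81076106],
       [  0.        ,   0.        ,   1.        ]]), 'R': array([[ 0.9875123 , -0.15654708, -0.01767672],
       [-0.12673746, -0.7227574 , -0.6793816 ],
       [ 0.09357923,  0.67313799, -0.7335722 ]]), 't': array([-582.74291069,  178.8619362 , 1317.84650861])}
{'clock': 0.1, 'joints': array([ 1.39857063e+00,  3.85509165e-01,  6.80198276e-03, -4.46122500e-04,
       -1.19400275e+00, -2.58608682e-01]), 'joint_vel': array([ 0.00082643, -0.00031224,  0.0035484 ,  0.00039671,  0.00060417,
       -0.0001491 ]), 'joint_efforts': array([-3.46643865e-04, -3.93320417e+01,  1.88927758e+01,  4.19802144e+00,
       -2.62880843e-03,  3.53908902e-06]), 'position': array([260.77988177, 567.44009698, 230.32696483]), 'ee_rot': array([ 9.76869245e-01, -2.13835263e-01, -1.65828394e-04,  9.64863958e-04]), 'contact_force': array([0.51590597, 0.24300033, 0.30783249]), 'wrist_torque': array([-5.37518335e-05,  7.86626385e-03,  2.07484619e-02]), 'grasp_force': 0.0, 'gripper_width': 85.50973058482053}
```

View pics/top0.png

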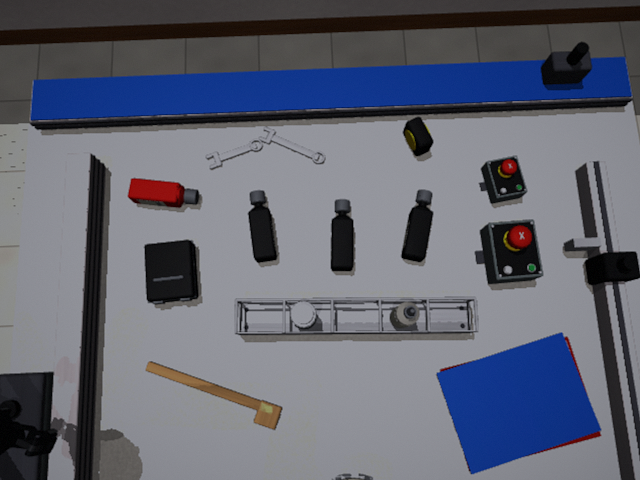

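View pics/side0.png

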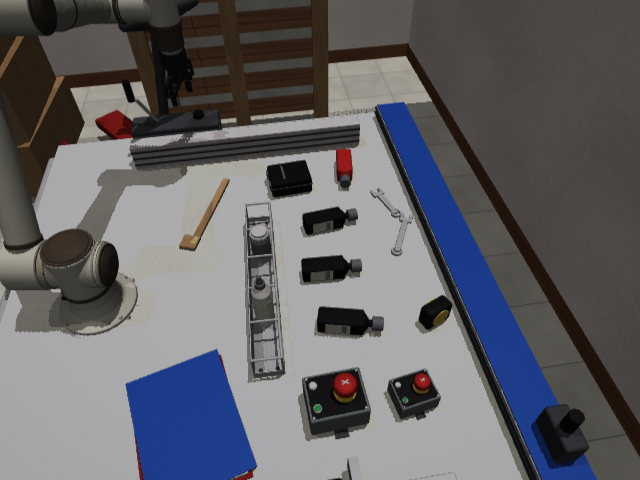

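The top view shows three black oil bottles, at (262,227), (342,236) and (418,226). The red look-alike is at (165,193), so I ignore it. Two stations fit the description: the larger at (511,250) and the smaller at (503,178). The larger one is meant. The tray spans (236..477, 298..335), with the tin at (304,315) and the glue at (405,315). I'll confirm this in a crop.

```bash
cat > h.py <<'E'
import numpy as np,cv2
from bench import monitor,get_image,camera_info
def cen(n):
    c=camera_info(n);return -c['R'].T@c['t']
def ray(n,uv,z,c=None):
    c=c or camera_info(n);C=-c['R'].T@c['t']
    d=c['R'].T@np.linalg.inv(c['intrinsics'])@np.array([uv[0],uv[1],1.]);return C+d*(z-C[2])/d[2]
def proj(n,X):
    c=camera_info(n);p=c['intrinsics']@(c['R']@np.array(X,float)+c['t']);return p[:2]/p[2]
def tri(uv1,uv2):
    A=[];b=[]
    for n,uv in (('top',uv1),('side',uv2)):
        c=camera_info(n);C=cen(n);d=c['R'].T@np.linalg.inv(c['intrinsics'])@np.array([uv[0],uv[1],1.]);d/=np.linalg.norm(d)
        P=np.eye(3)-np.outer(d,d);A.append(P);b.append(P@C)
    return np.linalg.lstsq(np.vstack(A),np.hstack(b),rcond=None)[0]
def red(im):
    h=cv2.cvtColor(im,cv2.COLOR_RGB2HSV);return (((h[...,0]<6)|(h[...,0]>174))&(h[...,1]>160)&(h[...,2]>110)).astype(np.uint8)
def blobs(m,a=60):
    n,l,s,c=cv2.connectedComponentsWithStats(m.astype(np.uint8));return [(c[i].round(1),s[i]) for i in range(1,n) if s[i,4]>a]
E
python3 - <<'E'
from h import *
print(cen('top'),cen('side'))
t=cv2.imread('pics/top0.png')[:,:,::-1];s=cv2.imread('pics/side0.png')[:,:,::-1]
for n,im in(('top',t),('side',s)):
    for b in blobs(red(im)): print(n,b[0],b[1],ray(n,b[0],108).round(1))
    dk=(im.max(2)<45)
    for b in blobs(dk,300): print(' dark',n,b[0],b[1],ray(n,b[0],25).round(1))
cv2.imwrite('pics/c1.png',cv2.resize(t[130:345,225:560,::-1],None,fx=2.35,fy=2.35,interpolation=cv2.INTER_CUBIC))
E
```

```text
[ 348.36485741   51.50727997 1237.9286038 ] [ 474.81124212 -849.04545894 1077.95009413]
top [509.  165.9] [503 160  13  13 118] [ 751.9 -380.2  108. ]
top [153.4 189.8] [128 179  52  23 912] [729.6 403.  108. ]
top [520.5 235.7] [511 226  20  20 284] [ 593.2 -386.6  108. ]
 dark top [319.2  25.1] [   0    6  640   39 9470] [1174.5   22.3   25. ]
 dark top [566.5  66.8] [ 541   42   50   43 1300] [1033.4 -584.1   25. ]
 dark top [331.3 114.1] [  31   99  602   31 4109] [931.7   3.   25. ]
 dark top [418.9 135.8] [403 117  30  39 613] [ 866.7 -204.6   25. ]
 dark top [ 90.1 324.5] [  75  155   31  325 5065] [449.7 562.   25. ]
 dark top [506.2 178.3] [489 158  36  38 634] [ 751.1 -401.8   25. ]
 dark top [494.8 187.7] [482 163  43  40 363] [ 729.1 -372.3   25. ]
 dark top [612.2 334.2] [ 564  162   76  318 4630] [ 379.3 -595.    25. ]
 dark top [585.7 202.1] [576 164  21  73 785] [ 685.  -580.8   25. ]
 dark top [261.9 232.4] [ 249  192   28   71 1259] [644.1 176.5  25. ]
 dark top [417.4 231.9] [ 402  198   31   64 1278] [ 630.2 -182.1   25. ]
 dark top [341.9 241.8] [ 331  206   22  
[... 1423 characters left out ...]
ide [325.6 218.5] [303 207  55  28 716] [647.1 182.6  25. ]
 dark side [104.2 275.8] [  61  243   61   61 1070] [13.2 70.2 25. ]
 dark side [326.3 266.7] [302 256  60  26 872] [617.5  -2.   25. ]
 dark side [433.6 311. ] [419 296  33  34 567] [ 861.4 -191.4   25. ]
 dark side [344.5 319.6] [ 317  307   66   28 1074] [ 633.4 -178.6   25. ]
 dark side [333.3 396.2] [ 306  370   61   49 1492] [ 569.5 -372.4   25. ]
 dark side [412.6 390. ] [393 371  45  36 680] [ 748.1 -387.4   25. ]
 dark side [410.5 405.5] [388 382  52  37 458] [ 733.2 -421.5   25. ]
 dark side [337.2 422.3] [303 385  67  50 778] [ 567.2 -431.8   25. ]
 dark side [561.  434.4] [ 536  408   53   56 1632] [1026.6 -534.    25. ]
```

View pics/c1.png

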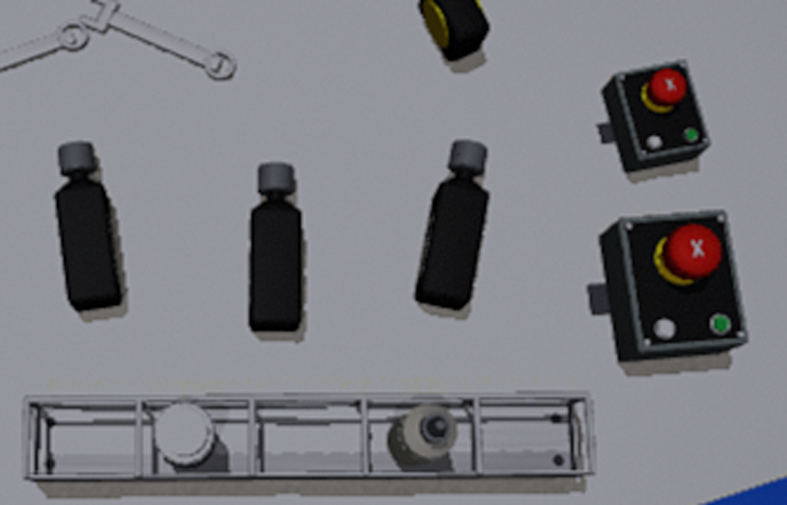

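The crop confirms it. The larger station has its red head at about (520,236), and the smaller one is 13 px across, so I leave it alone. The three black bottles lie beyond the tray, caps away from the robot. I'll compute the geometry and start moving towards the stop.

```bash
cat >> h.py <<'E'
from scipy.spatial.transform import Rotation as Rn,Slerp
def plan(pos,Rt,n=None,cur=None):
    """rows from the measured pose to pos / Rotation Rt"""
    if cur is None:
        s=monitor.read_state();cur=(s['position'],Rn.from_quat(s['ee_rot']))
    p0,R0=cur;rv=(R0.inv()*Rt).as_rotvec();d=np.array(pos)-p0
    n=n or int(max(np.ceil(np.linalg.norm(d)/45),np.ceil(np.linalg.norm(rv)/0.14),1))
    out=[];R=R0
    for i in range(n):
        out.append((R.inv().apply(d/n)));R=R*Rn.from_rotvec(rv/n)
    print(n,'rows, turn/row',(rv/n).round(3).tolist());print([o.round(1).tolist() for o in out])
def tool(yaw,pitch=0):
    """tool x at world angle yaw (deg) when down; pitch: turn about tool y, deg"""
    return Rn.from_euler('z',yaw,degrees=True)*Rn.from_euler('x',180,degrees=True)*Rn.from_euler('y',pitch,degrees=True)
def st():
    s=monitor.read_state();print(s['clock'],s['position'].round(1),s['ee_rot'].round(3),'F',s['contact_force'].round(1),'w',round(s['gripper_width'],1),s['grasp_force'],'q',s['joints'].round(3))
E
python3 - <<'E'
from h import *
f=lambda p:(p[0]/2.35+225,p[1]/2.35+130)
for k,z in dict(fl=((24,396),75),fr=((592,392),75),bl=((27,480),75),br=((592,476),75),lampw=((665,328),80),lampg=((720,323),80),cap1=((76,158),30),cap2=((275,179),30),cap3=((467,156),30),bot1=((97,297),45),bot2=((274,320),45),bot3=((443,300),45)).items():print(k,ray('top',f(z[0]),z[1]).round(1))
print('head',tri((520.5,235.7),(345,383)))
for a,b in(((261.9,232.4),(325.6,218.5)),((341.9,241.8),(326.3,266.7)),((417.4,231.9),(344.5,319.6))):print(tri(a,b))
plan([593,-386,170],tool(-24.7))
E
```

```text
fl [488.  231.5  75. ]
fr [ 469.6 -289.2   75. ]
bl [411.8 229.4  75. ]
br [ 393.7 -281.3   75. ]
lampw [ 525.3 -361.2   80. ]
lampg [ 527.8 -412.6   80. ]
cap1 [727.6 185.   30. ]
cap2 [697.7 -11.1  30. ]
cap3 [ 713.3 -202.6   30. ]
bot1 [583.4 165.6  45. ]
bot2 [554.   -2.3  45. ]
bot3 [ 566.6 -164.7   45. ]
head [ 592.07287491 -386.05185869  109.51512763]
[644.3936416  176.01728381  31.15273672]
[614.95616361  -6.40199143  29.92817841]
[ 631.14962506 -181.27464503   28.55205966]
23 rows, turn/row [0.0, -0.0, 0.0]
[[30.4, 31.6, 2.7], [30.4, 31.6, 2.7], [30.4, 31.6, 2.7], [30.4, 31.6, 2.7], [30.4, 31.6, 2.7], [30.4, 31.6, 2.7], [30.4, 31.6, 2.7], [30.4, 31.6, 2.7], [30.4, 31.6, 2.7], [30.4, 31.6, 2.7], [30.4, 31.6, 2.7], [30.4, 31.6, 2.7], [30.4, 31.6, 2.7], [30.4, 31.6, 2.7], [30.4, 31.6, 2.6], [30.4, 31.6, 2.6], [30.4, 31.6, 2.6], [30.4, 31.6, 2.6], [30.4, 31.6, 2.6], [30.4, 31.6, 2.6], [30.4, 31.6, 2.6], [30.4, 31.6, 2.6], [30.4, 31.6, 2.6]]
```

Emit:
send_rows([
  [[31.8,33.1,0],[0,0,0],0],
  [[31.8,33.1,0],[0,0,0],0],
  [[31.8,33.1,0],[0,0,0],0],
  [[31.8,33.1,0],[0,0,0],0],
  [[31.8,33.1,0],[0,0,0],0],
  [[31.8,33.1,0],[0,0,0],0],
  [[31.8,33.1,0],[0,0,0],0],
  [[31.8,33.1,0],[0,0,0],0],
])

```text
clock: 0.9
position: [381.5, 219.1, 231.2]
ee_rot: [0.977, -0.213, -0.0, 0.0]
contact_force: [1.5, 0.5, -0.0]
gripper_width: -0.1
grasp_force: 0.0
```

Emit:
send_rows([
  [[31.8,33.1,0],[0,0,0],0],
  [[31.8,33.1,0],[0,0,0],0],
  [[31.8,33.1,0],[0,0,0],0],
  [[31.8,33.1,0],[0,0,0],0],
  [[31.8,33.1,0],[0,0,0],0],
  [[31.8,33.1,0],[0,0,0],0],
  [[31.8,33.1,0],[0,0,0],0],
  [[31.8,33.1,0],[0,0,0],0],
])

```text
clock: 1.7
position: [502.2, -127.7, 231.1]
ee_rot: [0.977, -0.214, -0.0, -0.0]
contact_force: [1.0, 0.6, -0.3]
gripper_width: 0.1
grasp_force: 0.0
```

```bash
python3 - <<'E'
from h import *
f=lambda p:(p[0]/2.35+225,p[1]/2.35+130)
for x,ya,yb in((139,402,474),(254,402,474),(365,402,474),(477,402,474)):print((ray('top',f((x,ya)),75)+ray('top',f((x,yb)),75)).round(1)/2)
st();plan([592,-386,140],tool(-24.7),7)
E
```

```text
[445.45 127.25  75.  ]
[441.    22.65  75.  ]
[436.7  -78.35  75.  ]
[ 432.4  -180.25   75.  ]
1.7 [ 502.2 -127.7  231.1] [ 0.977 -0.214 -0.    -0.   ] F [ 1.   0.6 -0.3] w 0.1 0.0 q [ 0.064  0.203 -0.251 -0.    -1.117  1.076]
7 rows, turn/row [-0.0, 0.0, 0.0]
[[27.1, 28.2, 13.0], [27.1, 28.2, 13.0], [27.1, 28.2, 13.0], [27.1, 28.2, 13.0], [27.1, 28.2, 13.0], [27.1, 28.2, 13.0], [27.1, 28.2, 13.0]]
```

Emit:
send_rows([
  [[27,28,13],[0,0,0],0],
  [[27,28,13],[0,0,0],0],
  [[27,28,13],[0,0,0],0],
  [[27,28,13],[0,0,0],0],
  [[27,28,13],[0,0,0],0],
  [[27,28,13],[0,0,0],0],
  [[27,28,13],[0,0,0],0],
  [[0,0,0],[0,0,0],0],
])

```text
clock: 2.5
position: [590.9, -386.1, 135.3]
ee_rot: [0.976, -0.216, -0.003, -0.0]
contact_force: [-1.5, 0.2, -1.7]
gripper_width: -0.2
grasp_force: 0.0
```

```bash
python3 - <<'E'
from h import *
st();im=get_image('wrist');cv2.imwrite('pics/w1.png',im[:,:,::-1]);c=camera_info('wrist');print(c)
s=monitor.read_state();R=Rn.from_quat(s['ee_rot']).as_matrix();C=-c['R'].T@c['t']
print('cam in tool',R.T@(C-s['position']),(c['R']@R).round(3))
for b in blobs(red(im),500):print(b,ray('wrist',b[0],115,c))
E
```

```text
2.5 [ 590.9 -386.1  135.3] [ 0.976 -0.216 -0.003 -0.   ] F [-1.5  0.2 -1.7] w -0.2 0.0 q [-0.35   0.593  0.11  -0.    -1.094  1.486]
{'intrinsics': array([[354.34892989,   0.        , 316.13487166],
       [  0.        , 354.34892989, 240.71298428],
       [  0.        ,   0.        ,   1.        ]]), 'R': array([[-0.4202192 , -0.9074209 , -0.00177059],
       [-0.8728455 ,  0.40367257,  0.27420646],
       [-0.24810594,  0.11677227, -0.96166922]]), 't': array([-101.23382028,  661.2867341 ,  479.65849457])}
cam in tool [  69.08960815    1.21181177 -143.36147269] [[ 0.     1.     0.002]
 [-0.963  0.001 -0.269]
 [-0.269 -0.002  0.963]]
(array([306.4, 260.3]), array([ 268,  237,   84,   58, 2602], dtype=int32)) [ 604.086107  -386.2633946  115.       ]
```

View pics/w1.png

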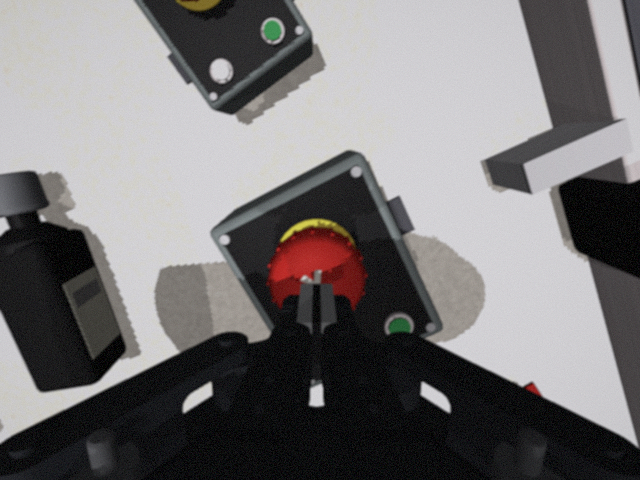

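The head sits directly under the fingers, with its disc centred near column 317. The lamps are at the lower side, at (400,327). Pressing now.

Emit:
send_rows([
  [[1,0,10],[0,0,0],0],
  [[0,0,9],[0,0,0],0],
  [[0,0,3],[0,0,0],0],
  [[0,0,3],[0,0,0],0],
  [[0,0,3],[0,0,0],0],
  [[0,0,3],[0,0,0],0],
  [[0,0,1],[0,0,0],0],
  [[0,0,0],[0,0,0],0],
])

```text
clock: 3.35
position: [593.7, -383.2, 113.4]
ee_rot: [0.977, -0.213, 0.002, 0.001]
contact_force: [-3.5, 3.7, 14.1]
gripper_width: 0.1
grasp_force: 6.9
```

Emit:
send_rows([
  [[0,0,0],[0,0,0],0],
  [[0,0,2],[0,0,0],0],
  [[0,0,0],[0,0,0],0],
])

```text
clock: 3.65
position: [593.8, -383.3, 112.2]
ee_rot: [0.977, -0.213, 0.002, 0.001]
contact_force: [-4.3, 5.0, 15.9]
gripper_width: -0.3
grasp_force: 7.9
```

```bash
python3 - <<'E'
from h import *
st();im=get_image('wrist');cv2.imwrite('pics/w2.png',im[:,:,::-1])
for n in('top','side'):
    for b in blobs(red(get_image(n))): print(n,b[0],b[1])
E
```

```text
3.65 [ 593.8 -383.3  112.2] [ 0.977 -0.213  0.002  0.001] F [-4.3  5.  15.9] w -0.3 7.9499246017076075 q [-0.344  0.61   0.077  0.002 -1.034  1.485]
top [153.5 189.8] [128 179  52  23 913]
side [343.7 159.9] [337 149  15  23 310]
side [422.9 380.3] [417 373  13  14 122]
```

View pics/w2.png

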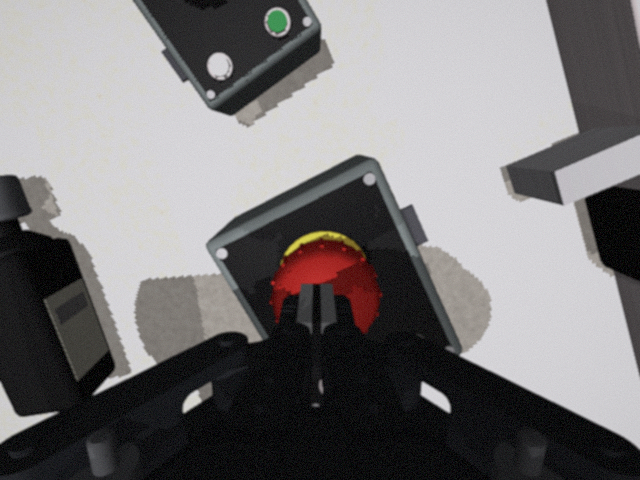

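Emit:
send_rows([
  [[-1,1,2],[0,0,0],0],
  [[-1,1,2],[0,0,0],0],
  [[0,0,2],[0,0,0],0],
  [[0,0,0],[0,0,0],0],
])

```text
clock: 4.2
position: [592.8, -384.1, 103.7]
ee_rot: [0.977, -0.213, 0.004, 0.001]
contact_force: [0.9, 2.8, 8.0]
gripper_width: 0.1
grasp_force: 3.8
```

Emit:
send_rows([
  [[0,0,2],[0,0,0],0],
  [[0,0,1],[0,0,0],0],
  [[0,0,0],[0,0,0],0],
])

```text
clock: 4.5
position: [593.0, -384.3, 102.1]
ee_rot: [0.977, -0.213, 0.004, 0.001]
contact_force: [0.6, 3.4, 10.3]
gripper_width: 0.1
grasp_force: 5.4
```

Emit:
send_rows([
  [[0,0,-15],[0,0,0],0],
  [[0,0,-40],[0,0,0],0],
  [[0,0,-45],[0,0,0],0],
  [[0,0,-45],[0,0,0],85],
  [[0,0,0],[0,0,0],85],
])

```text
clock: 5.0
position: [592.9, -386.2, 252.2]
ee_rot: [0.977, -0.213, 0.008, 0.003]
contact_force: [0.8, -0.4, 0.9]
gripper_width: 28.0
grasp_force: 0.0
```

```bash
python3 - <<'E'
from h import *
st()
t=get_image('top');s=get_image('side')
a=[b[0] for b in blobs(red(t)) if 200<b[1][4]<400];b=[b[0] for b in blobs(red(s),150) if b[0][1]>300]
print(a,b)
if a and b: print(tri(a[0],b[0]))
im=get_image('wrist');c=camera_info('wrist')
for b in blobs(red(im),500):print(b,ray('wrist',b[0],105,c))
E
```

```text
5.0 [ 592.9 -386.2  252.2] [ 0.977 -0.213  0.008  0.003] F [ 0.8 -0.4  0.9] w 28.0 0.0 q [-0.348  0.509  0.259  0.003 -1.305  1.488]
[] [array([346.5, 385.3])]
(array([234.5,  22.4]), array([ 213,    0,   43,   46, 1374], dtype=int32)) [ 749.42469378 -394.7714912   105.        ]
(array([317.8, 223.1]), array([ 288,  195,   60,   56, 2135], dtype=int32)) [ 593.87391626 -387.86258017  105.        ]
```

```bash
cat > kin.py <<'E'
import numpy as np
from scipy.optimize import least_squares
from scipy.spatial.transform import Rotation as Rn
# model: base yaw q1; upper arm L1 (q2 fwd); forearm L2 with elbow offset e; roll q4; pitch q5; lateral o; tool D
def fk(q,p):
    H,a,L1,L2,e,o,D=p
    R1=Rn.from_euler('z',q[0]);R2=R1*Rn.from_euler('y',q[1]);R3=R2*Rn.from_euler('y',-q[2])
    P=np.array([0,0,H])+R1.apply([a,0,0])+R2.apply([0,0,L1])+R3.apply([L2,0,e])
    R5=R3*Rn.from_euler('x',-q[3])*Rn.from_euler('y',-q[4])
    R6=R5*Rn.from_euler('x',-q[5])
    T=R6*Rn.from_matrix(np.array([[0,0,1],[1,0,0],[0,1,0]])*1.0)  # adjusted below
    return P+R5.apply([D,o,0]),T
data=[([1.39857,.385509,.006802,-.0004,-1.194,-.2586],[260.78,567.44,230.33]),
([-.35,.593,.11,0,-1.094,1.486],[590.9,-386.1,135.3]),
([.064,.203,-.251,0,-1.117,1.076],[502.2,-127.7,231.1]),
([-.348,.509,.259,.003,-1.305,1.488],[592.9,-386.2,252.2])]
E
python3 - <<'E'
from kin import *
for fix in (0,1):
    f=lambda p:np.concatenate([fk(q,[p[0],0,p[1],p[2],p[3]*fix,p[4],160])[0]-x for q,x in data])
    r=least_squares(f,[200,500,500,0,-150]);print(r.x.round(1),np.abs(r.fun).max(),r.fun.round(1))
E
```

```text
[  22.7  565.1  422.1 1391.5 -159.9] 1.7334314739339334 [ 0.3  0.6 -0.1  1.2 -0.3  0.   0.3 -0.4  0.  -1.7  1.1  0.1]
[  35.8  564.6  427.1  -11.6 -159.9] 0.756624152157201 [ 0.3  0.8 -0.1 -0.   0.1  0.  -0.4 -0.4 -0.1 -0.1  0.5  0.2]
```

```bash
python3 - <<'E'
from h import *
plan([628,-180,130],tool(-14.5,-30))
E
```

```text
6 rows, turn/row [-0.008, -0.087, -0.029]
[[-8.4, -33.5, 18.8], [-5.8, -33.9, 19.1], [-3.1, -34.1, 19.2], [-0.5, -34.3, 19.1], [2.2, -34.5, 18.8], [4.8, -34.5, 18.2]]
```

Emit:
send_rows([
  [[-8.4,-33.5,18.8],[-0.008,-0.087,-0.029],85],
  [[-5.8,-33.9,19.1],[-0.008,-0.087,-0.029],85],
  [[-3.1,-34.1,19.2],[-0.008,-0.087,-0.029],85],
  [[-0.5,-34.3,19.1],[-0.008,-0.087,-0.029],85],
  [[2.2,-34.5,18.8],[-0.008,-0.087,-0.029],85],
  [[4.8,-34.5,18.2],[-0.008,-0.087,-0.029],85],
  [[0,0,0],[0,0,0],85],
  [[0,0,0],[0,0,0],85],
])

```text
clock: 5.95
position: [627.6, -179.5, 126.4]
ee_rot: [0.958, -0.121, -0.26, -0.031]
contact_force: [-0.4, -1.0, 0.5]
gripper_width: 85.2
grasp_force: 0.0
```

```bash
python3 - <<'E'
from h import *
st();im=get_image('wrist');cv2.imwrite('pics/w3.png',im[:,:,::-1])
from kin import *
s=monitor.read_state();data.append((s['joints'],s['position']))
f=lambda p:np.concatenate([fk(q,[p[0],0,p[1],p[2],p[3],p[4],p[5]])[0]-x for q,x in data])
r=least_squares(f,[200,500,500,0,-150,300]);print(r.x.round(1),np.abs(r.fun).max())
plan([628,-180,10],tool(-14.5,-30))
E
```

```text
5.95 [ 627.6 -179.5  126.4] [ 0.958 -0.121 -0.26  -0.031] F [-0.4 -1.   0.5] w 85.2 0.0 q [-0.073  0.793  0.402 -0.088 -1.702  1.404]
[ 161.5  565.   422.2   -0.6 -159.8  298. ] 0.29297313341476183
3 rows, turn/row [0.001, 0.001, -0.0]
[[19.8, -0.3, 34.1], [19.8, -0.3, 34.1], [19.7, -0.3, 34.1]]
```

View pics/w3.png

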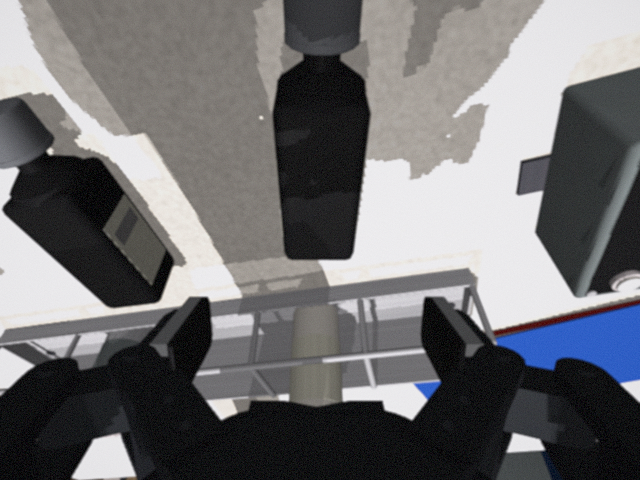

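The wrist view shows bottle 3 centred between the open fingers, its axis at about column 320 and aligned. Before gripping, I'll check by inverse kinematics which upright poses the arm can reach.

```bash
cat > kin.py <<'E'
import numpy as np
from scipy.optimize import least_squares
from scipy.spatial.transform import Rotation as Rn
P0=[161.5,565.,422.2,-.6,-159.8,298.]
lo=np.array([-3.14,-1.21,-1.07,-3.16,-2.99,-3.1])+.04;hi=np.array([3.14,2.06,1.41,2.05,-.16,3.1])-.04
T6=Rn.from_matrix(np.array([[0,0,1],[-1,0,0],[0,-1,0.]]))
def fk(q):
    H,L1,L2,e,o,D=P0
    R2=Rn.from_euler('z',q[0])*Rn.from_euler('y',q[1]);R3=R2*Rn.from_euler('y',-q[2])
    W=np.array([0,0,H])+R2.apply([0,0,L1])+R3.apply([L2,0,e])
    R5=R3*Rn.from_euler('x',-q[3])*Rn.from_euler('y',-q[4])
    return W+R5.apply([D,o,0]),R5*Rn.from_euler('x',-q[5])*T6,W,W+R5.apply([0,o,0])
def ik(pos,R,q0):
    def f(q):
        p,r,_,_=fk(q);return np.r_[(p-pos)/100,(R.inv()*r).as_rotvec()]
    r=least_squares(f,np.clip(q0,lo,hi),bounds=(lo,hi));return r.x,np.linalg.norm(r.fun)
E
python3 - <<'E'
from h import *;from kin import *
s=monitor.read_state();p,r,_,_=fk(s['joints']);print(p-s['position'],(Rn.from_quat(s['ee_rot']).inv()*r).as_rotvec().round(4))
rng=np.random.default_rng(0)
def test(name,G,az,a,h):
    # tool pointing along azimuth az, down by a; grasp point at G height h
    Rt=tool(az,90-a);zt=Rt.apply([0,0,1]);pos=np.array([G[0],G[1],h])+19*zt;sol=[]
    for k in range(40):
        q,e=ik(pos,Rt,lo+(hi-lo)*rng.random(6))
        if e<1e-3 and not any(np.abs(q-x).max()<.05 for x in sol):sol.append(q)
    for q in sol:
        _,_,W,V=fk(q);print(name,az,a,q.round(2),'wrist z',W[2].round(),'J6 z',V[2].round())
for az in(90,-90,45,-45):
    for a in (0,25):test('table',(620,-120),az,a,85)
test('bayR',(432,-233),88,0,98);test('bayR',(432,-233),88,25,98)
test('bayL',(448,178),-92,0,98);test('bayL',(448,178),-92,25,98)
test('bay0x',(440,-27),-2,0,98);test('bay0x',(440,-27),-2,25,98)
E
```

```text
[0.06810548 0.02095377 0.00427267] [-0.  0. -0.]
table 90 0 [-0.51  1.02  0.4  -1.26 -1.97 -2.45] wrist z 208.0 J6 z 85.0
table 90 25 [-0.42  0.85  0.31 -0.98 -1.67 -2.48] wrist z 317.0 J6 z 203.0
table -90 0 [ 0.33  0.94 -0.56  1.24 -1.6  -1.5 ] wrist z 74.0 J6 z 85.0
table -90 25 [ 0.31  0.75 -0.57  1.16 -1.22 -1.32] wrist z 166.0 J6 z 203.0
table 45 0 [-0.67  0.87 -0.12 -1.67 -1.51 -2.15] wrist z 172.0 J6 z 85.0
table 45 25 [-0.54  0.65 -0.13 -1.4  -1.1  -2.46] wrist z 315.0 J6 z 203.0
bayR 88 0 [-0.75  0.94  0.15 -1.02 -2.05 -2.21] wrist z 194.0 J6 z 98.0
bayR 88 25 [-0.68  0.75  0.06 -0.82 -1.72 -2.24] wrist z 306.0 J6 z 216.0
bayL -92 0 [ 1.    0.95 -0.4   0.55 -1.76 -1.46] wrist z 80.0 J6 z 98.0
bayL -92 25 [ 0.98  0.74 -0.44  0.5  -1.47 -1.37] wrist z 187.0 J6 z 216.0
```

```bash
python3 - <<'E'
from h import *
print(ray('wrist',(318,258),1),ray('wrist',(318,258),8),ray('wrist',(321,80),50))
plan([652,-186,10],tool(-14.5,-30),4)
E
```

```text
[ 516.18751467 -155.11411556    1.        ] [ 523.87852096 -157.02684443    8.        ] [ 690.38844997 -200.3815956    50.        ]
4 rows, turn/row [0.001, 0.001, -0.0]
[[20.2, -0.3, 22.5], [20.2, -0.3, 22.5], [20.2, -0.3, 22.5], [20.2, -0.2, 22.5]]
```

Emit:
send_rows([
  [[20.2,-0.3,22.5],[0,0,0],85],
  [[20.2,-0.3,22.5],[0,0,0],85],
  [[20.2,-0.3,22.5],[0,0,0],85],
  [[20.2,-0.3,22.5],[0,0,0],85],
  [[0,0,0],[0,0,0],30],
  [[0,0,0],[0,0,0],30],
  [[0,0,0],[0,0,0],30],
  [[0,0,0],[0,0,0],30],
])

```text
clock: 6.8
position: [654.0, -186.4, 14.1]
ee_rot: [0.959, -0.122, -0.254, -0.032]
contact_force: [1.9, -1.7, 1.4]
gripper_width: 49.4
grasp_force: 62.4
```

```bash
python3 - <<'E'
from h import *
from kin import *
st()
s=monitor.read_state();q=s['joints'];R=Rn.from_quat(s['ee_rot'])
# lift, then turn to upright pointing +y while moving to above bay R
Gb=np.array([431.8,-233.1,0])
Rt=tool(88,60);z=Rt.apply([0,0,1])
tgt=Gb+[0,0,3+97+90]+19*z
lift=s['position']+[-40,10,170]
print('lift',lift,'tgt',tgt)
n=20
q,e=ik(lift,R,q);print(q.round(2),e)
rv=(R.inv()*Rt).as_rotvec();print(rv)
for i in range(1,n+1):
    qn,e=ik(lift+(tgt-lift)*i/n,R*Rn.from_rotvec(rv*i/n),q);print(qn.round(2),round(e,4),np.abs(qn-q).max().round(2),fk(qn)[2].round()) ;q=qn
E
```

```text
6.8 [ 654.  -186.4   14.1] [ 0.959 -0.122 -0.254 -0.032] F [ 1.9 -1.7  1.4] w 49.4 62.356696128845215 q [-0.079  0.934  0.407 -0.085 -1.556  1.421]
lift [ 613.96801714 -176.40830922  184.06365795] tgt [ 432.37425316 -216.65554095  180.5       ]
[-0.07  0.72  0.41 -0.09 -1.77  1.39] 6.596810604393179e-14
[ 0.50596998  1.09600698 -1.86596161]
[-0.08  0.68  0.35 -0.1  -1.7   1.5 ] 0.0 0.1 [751. -62. 466.]
[-0.1   0.63  0.29 -0.12 -1.63  1.6 ] 0.0 0.11 [729. -70. 474.]
[-0.11  0.6   0.24 -0.15 -1.57  1.71] 0.0 0.11 [708. -81. 482.]
[-0.13  0.56  0.2  -0.17 -1.51  1.83] 0.0 0.11 [689. -93. 489.]
[-0.16  0.53  0.16 -0.21 -1.47  1.95] 0.0 0.12 [ 670. -107.  496.]
[-0.19  0.5   0.13 -0.25 -1.43  2.07] 0.0 0.13 [ 653. -122.  501.]
[-0.22  0.48  0.1  -0.29 -1.4   2.2 ] 0.0 0.13 [ 637. -140.  506.]
[-0.25  0.46  0.08 -0.34 -1.38  2.34] 0.0 0.14 [ 623. -159.  509.]
[-0.29  0.45  0.06 -0.39 -1.37  2.48] 0.0 0.14 [ 609. -180.  511.]
[-0.33  0.44  0.05 -0.45 -1.37  2.62] 0.0 0.14 [ 597. -203.  512.]
[-0.37  0.44  0.04 -0.5  -1.39  2.76] 0.0 0.14 [ 586. -226.  511.]
[-0.41  0.44  0.04 -0.55 -1.41  2.9 ] 0.0 0.14 [ 576. -251.  509.]
[-0.45  0.44  0.04 -0.6  -1.44  3.04] 0.0 0.14 [ 567. -275.  504.]
[-0.46  0.45  0.04 -0.6  -1.47  3.06] 0.0989 0.03 [ 565. -283.  502.]
[-0.47  0.45  0.04 -0.6  -1.49  3.06] 0.2159 0.03 [ 564. -289.  500.]
[-0.48  0.46  0.04 -0.6  -1.52  3.06] 0.333 0.03 [ 562. -296.  498.]
[-0.5   0.46  0.04 -0.61 -1.55  3.06] 0.45 0.03 [ 561. -303.  495.]
[-0.51  0.47  0.05 -0.61 -1.58  3.06] 0.567 0.03 [ 560. -312.  492.]
[-0.53  0.48  0.06 -0.62 -1.62  3.06] 0.6837 0.04 [ 559. -324.  487.]
[-0.55  0.5   0.07 -0.63 -1.67  3.06] 0.8 0.05 [ 558. -338.  481.]
```

```bash
cat >> kin.py <<'E'
def path(p0,R0,p1,R1,q,n=14,verb=True):
    rv=(R0.inv()*R1).as_rotvec();q,e0=ik(np.array(p0),R0,q);mx=0;E=e0;Q=[q]
    for i in range(1,n+1):
        qn,e=ik(np.array(p0)+(np.array(p1)-p0)*i/n,R0*Rn.from_rotvec(rv*i/n),q);mx=max(mx,np.abs(qn-q).max());E=max(E,e);q=qn;Q.append(q)
    if verb:print('start',Q[0].round(2),'mid',Q[n//2].round(2),'end',q.round(2),'err',round(E,4),'step',mx.round(3),'rv',rv.round(2),'Wmid',fk(Q[n//2])[2].round(),'Wend',fk(q)[2].round(),fk(q)[3].round())
    return q,E
E
python3 - <<'E'
from h import *
from kin import *
s=monitor.read_state();q=s['joints'];R=Rn.from_quat(s['ee_rot'])
def tp(G,Rt,h):return np.array([G[0],G[1],h])+19*Rt.apply([0,0,1])
BL=(448.3,178.5);BR=(431.8,-233.1)
print('b3->bayL')
a=s['position']+[-50,0,190]
Rt=tool(-92,60)
q1,_=path(a,R,tp((560,0),Rt,220),Rt,q)
q1,_=path(tp((560,0),Rt,220),Rt,tp(BL,Rt,220),Rt,q1)
q1,_=path(tp(BL,Rt,220),Rt,tp(BL,Rt,100),Rt,q1)
print('b2 flipped->bayR')
F=Rn.from_euler('z',180,degrees=True)
R2=tool(-3.5,-30)*F;g=tp((652,-8),R2,32);q2,e=ik(g,R2,[0,.93,.4,-.08,-1.55,-1.7]);print(q2.round(2),e)
Rt=tool(88,60)*F
q2,_=path(g+[-50,0,190],R2,tp((560,-150),Rt,220),Rt,q2)
q2,_=path(tp((560,-150),Rt,220),Rt,tp(BR,Rt,220),Rt,q2)
q2,_=path(tp(BR,Rt,220),Rt,tp(BR,Rt,100),Rt,q2)
print('b1 table');
E
```

```text
b3->bayL
start [-0.08  0.7   0.41 -0.08 -1.8   1.41] mid [ 0.27  0.38 -0.26  0.39 -1.13  0.21] end [ 0.58  0.52 -0.47  0.79 -1.43 -1.1 ] err 0.0 step 0.223 rv [-0.39  1.3   1.43] Wmid [527. 143. 434.] Wend [427. 282. 297.] [568. 241. 360.]
start [ 0.58  0.52 -0.47  0.79 -1.43 -1.1 ] mid [ 0.79  0.52 -0.45  0.63 -1.52 -1.17] end [ 0.97  0.53 -0.38  0.48 -1.63 -1.24] err 0.0 step 0.029 rv [0. 0. 0.] Wmid [367. 367. 306.] Wend [307. 451. 314.] [457. 420. 360.]
start [ 0.97  0.53 -0.38  0.48 -1.63 -1.24] mid [ 0.97  0.61 -0.42  0.48 -1.52 -1.29] end [ 0.97  0.7  -0.45  0.49 -1.41 -1.35] err 0.0 step 0.015 rv [0. 0. 0.] Wmid [304. 447. 262.] Wend [302. 443. 209.] [457. 420. 239.]
b2 flipped->bayR
[ 0.18  0.88  0.29 -0.12 -1.5  -1.77] 4.4890072054286604e-12
start [ 0.19  0.63  0.3  -0.13 -1.75 -1.82] mid [-0.08  0.4   0.07 -0.44 -1.33 -0.67] end [-0.47  0.6   0.24 -0.92 -1.74  0.54] err 0.0 step 0.195 rv [-0.45 -1.2  -1.68] Wmid [619. -52. 543.] Wend [ 636. -326.  478.] [ 552. -391.  360.]
start [-0.47  0.6   0.24 -0.92 -1.74  0.54] mid [-0.57  0.57  0.16 -0.87 -1.78  0.63] end [-0.67  0.55  0.11 -0.81 -1.82  0.72] err 0.0 step 0.015 rv [0. 0. 0.] Wmid [ 583. -372.  472.] Wend [ 530. -418.  464.] [ 423. -475.  360.]
start [-0.67  0.55  0.11 -0.81 -1.82  0.72] mid [-0.66  0.62  0.06 -0.79 -1.74  0.8 ] end [-0.66  0.71  0.03 -0.78 -1.66  0.88] err 0.0 step 0.013 rv [0. 0. 0.] Wmid [ 540. -423.  396.] Wend [ 549. -428.  327.] [ 423. -475.  240.]
b1 table
```

```bash
cat >> h.py <<'E'
def upright(R,az):
    """world turn taking the gripped level bottle (axis along the closing-normal) upright, old 'down' face towards azimuth az"""
    y=R.apply([0,1,0]);b=np.cross(y,[0,0,1]);b/=np.linalg.norm(b)
    if b[0]<0:b=-b
    d=np.array([np.cos(np.radians(az)),np.sin(np.radians(az)),0]);zu=np.array([0,0,1.])
    A=np.column_stack([b,-zu,np.cross(b,-zu)]);B=np.column_stack([zu,d,np.cross(zu,d)])
    return Rn.from_matrix(B@A.T)*R
E
python3 - <<'E'
from h import *
s=monitor.read_state();R=Rn.from_quat(s['ee_rot']);Rt=upright(R,-92)
print((tool(-92,60).inv()*Rt).as_rotvec())
a=s['position']+[-50,0,190]
plan(a,R,5)
G=np.array([560,0,220]);b=G+19*Rt.apply([0,0,1])
plan(b,Rt,20,cur=(a,R))
E
```

```text
[-0.0010046   0.00505213  0.00057663]
5 rows, turn/row [0.0, 0.0, 0.0]
[[-27.2, 2.5, -28.2], [-27.2, 2.5, -28.2], [-27.2, 2.5, -28.2], [-27.2, 2.5, -28.2], [-27.2, 2.5, -28.2]]
20 rows, turn/row [-0.019, 0.065, 0.072]
[[-3.9, -7.7, 1.8], [-4.5, -7.4, 1.4], [-5.1, -7.1, 1.0], [-5.7, -6.7, 0.5], [-6.1, -6.3, -0.0], [-6.6, -5.8, -0.6], [-6.9, -5.3, -1.1], [-7.2, -4.8, -1.7], [-7.4, -4.2, -2.2], [-7.5, -3.7, -2.8], [-7.5, -3.1, -3.4], [-7.5, -2.5, -3.9], [-7.4, -1.8, -4.4], [-7.2, -1.2, -4.9], [-6.9, -0.6, -5.4], [-6.6, -0.0, -5.9], [-6.1, 0.5, -6.3], [-5.7, 1.1, -6.6], [-5.1, 1.6, -7.0], [-4.5, 2.1, -7.2]]
```

Emit:
send_rows([
  [[-27,2.5,-28],[0,0,0],30],
  [[-27,2.5,-28],[0,0,0],30],
  [[-27,2.5,-28],[0,0,0],30],
  [[-27,2.5,-28],[0,0,0],30],
  [[-27,2.5,-28],[0,0,0],30],
])

```text
clock: 7.3
position: [603.8, -185.7, 202.8]
ee_rot: [0.959, -0.122, -0.256, -0.032]
contact_force: [-0.2, -0.4, -2.2]
gripper_width: 49.3
grasp_force: 62.5
```

Emit:
send_rows([
  [[-4,-8,2],[-0.019,0.065,0.072],30],
  [[-4.5,-7.4,1.4],[-0.019,0.065,0.072],30],
  [[-5,-7,1],[-0.019,0.065,0.072],30],
  [[-5.7,-6.7,0.5],[-0.019,0.065,0.072],30],
  [[-6,-6.3,0],[-0.019,0.065,0.072],30],
  [[-6.6,-5.8,-0.6],[-0.019,0.065,0.072],30],
  [[-7,-5.3,-1],[-0.019,0.065,0.072],30],
  [[-7,-4.8,-1.7],[-0.019,0.065,0.072],30],
])

```text
clock: 8.1
position: [586.2, -117.3, 204.1]
ee_rot: [0.917, -0.372, -0.01, 0.144]
contact_force: [-1.1, -0.1, -1.6]
gripper_width: 49.3
grasp_force: 62.4
```

Emit:
send_rows([
  [[-7.4,-4.2,-2.2],[-0.019,0.065,0.072],30],
  [[-7.5,-3.7,-2.8],[-0.019,0.065,0.072],30],
  [[-7.5,-3,-3.4],[-0.019,0.065,0.072],30],
  [[-7.5,-2.5,-4],[-0.019,0.065,0.072],30],
  [[-7.4,-1.8,-4.4],[-0.019,0.065,0.072],30],
  [[-7.2,-1.2,-5],[-0.019,0.065,0.072],30],
  [[-7,-0.6,-5.4],[-0.019,0.065,0.072],30],
  [[-6.6,0,-6],[-0.019,0.065,0.072],30],
])

```text
clock: 8.9
position: [568.5, -49.1, 207.0]
ee_rot: [0.734, -0.563, 0.236, 0.298]
contact_force: [0.8, 0.0, -2.4]
gripper_width: 49.2
grasp_force: 62.4
```

Emit:
send_rows([
  [[-6,0.5,-6.3],[-0.019,0.065,0.072],30],
  [[-5.7,1,-6.6],[-0.019,0.065,0.072],30],
  [[-5,1.6,-7],[-0.019,0.065,0.072],30],
  [[-4.5,2,-7],[-0.019,0.065,0.072],30],
  [[0,0,0],[0,0,0],30],
  [[0,0,0],[0,0,0],30],
])

```text
clock: 9.5
position: [560.5, -15.5, 207.6]
ee_rot: [-0.6, 0.626, -0.346, -0.359]
contact_force: [0.2, 0.6, -1.2]
gripper_width: 49.1
grasp_force: 62.6
```

```bash
python3 - <<'E'
from h import *
st();R=Rn.from_quat(monitor.read_state()['ee_rot'])
print((tool(-92,60).inv()*R).as_rotvec())
t=get_image('top');s=get_image('side');cv2.imwrite('pics/m1.png',np.hstack([t[:,100:500],s[:,100:500]])[:,:,::-1])
Rt=tool(-92,60);G=np.array([448.3,178.5+5.6,225]);plan(G+19*Rt.apply([0,0,1]),Rt)
E
```

```text
9.5 [560.5 -15.5 207.6] [-0.6    0.626 -0.346 -0.359] F [ 0.2  0.6 -1.2] w 49.1 62.56726026535034 q [ 0.583  0.527 -0.466  0.788 -1.423 -1.108]
[-0.00436603 -0.00474459  0.00546302]
5 rows, turn/row [0.001, 0.001, -0.001]
[[-16.7, 24.1, -31.7], [-16.7, 24.0, -31.7], [-16.7, 24.0, -31.8], [-16.7, 23.9, -31.8], [-16.7, 23.9, -31.8]]
```

View pics/m1.png

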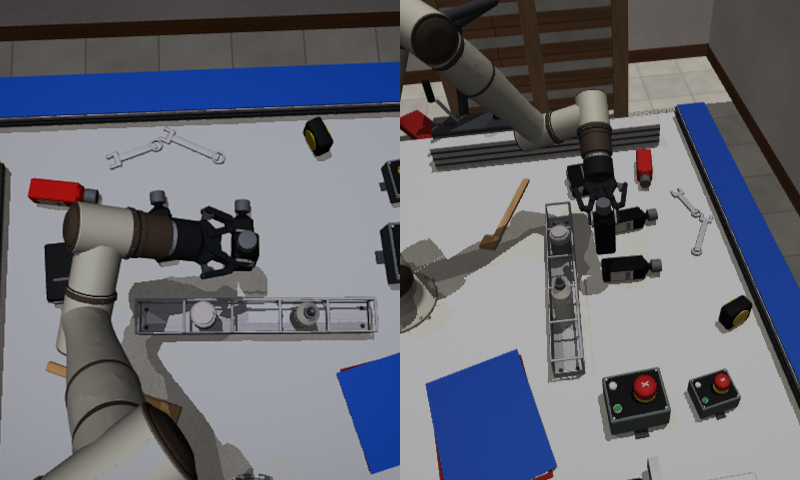

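The top and side views show bottle 3 held upright over (245,245) in the composite, with bottles 1 and 2 undisturbed. I'll carry it over the left end bay.

Emit:
send_rows([
  [[-16.7,24,-31.8],[0,0,0],30],
  [[-16.7,24,-31.8],[0,0,0],30],
  [[-16.7,24,-31.8],[0,0,0],30],
  [[-16.7,24,-31.8],[0,0,0],30],
  [[-16.7,24,-31.8],[0.003,0.003,-0.003],30],
  [[0,0,0],[0,0,0],30],
])

```text
clock: 10.2
position: [448.0, 172.8, 215.4]
ee_rot: [-0.603, 0.624, -0.348, -0.357]
contact_force: [-0.2, -0.5, -1.8]
gripper_width: 49.8
grasp_force: 63.4
```

```bash
python3 - <<'E'
from h import *
st();R=Rn.from_quat(monitor.read_state()['ee_rot'])
print((tool(-92,60).inv()*R).as_rotvec())
t=get_image('top');s=get_image('side');cv2.imwrite('pics/m2.png',np.hstack([cv2.resize(t[220:360,220:370],None,fx=2.6,fy=2.6),cv2.resize(s[180:320,220:370],None,fx=2.6,fy=2.6)])[:,:,::-1])
Rt=tool(-92,60);G=np.array([448.3,178.5+5.6,108]);plan(G+19*Rt.apply([0,0,1]),Rt)
E
```

```text
10.2 [448.  172.8 215.4] [-0.603  0.624 -0.348 -0.357] F [-0.2 -0.5 -1.8] w 49.8 63.411312103271484 q [ 0.985  0.534 -0.355  0.474 -1.642 -1.235]
[ 0.00421216 -0.00482541  0.00199295]
3 rows, turn/row [0.0, 0.001, -0.001]
[[-33.4, 0.2, 20.0], [-33.4, 0.2, 19.9], [-33.4, 0.1, 19.9]]
```

View pics/m2.png

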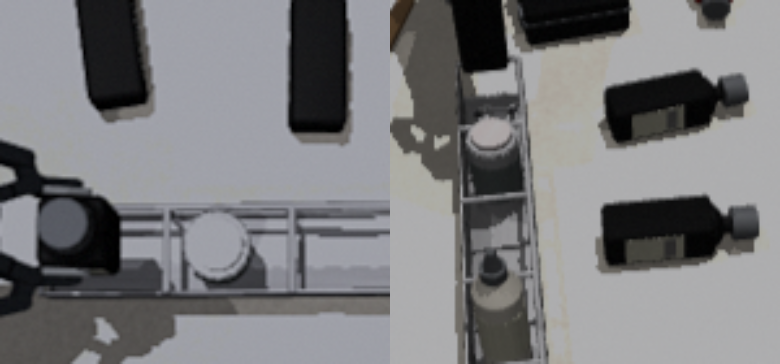

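```bash
python3 - <<'E'
from h import *
for z in(275,285,295):print(ray('top',(245,305.4),z))
E
```

```text
[450.94488713 183.24963326 275.        ]
[449.87959497 181.88149077 285.        ]
[448.8143028  180.51334829 295.        ]
```

Emit:
send_rows([
  [[-33,0,20],[0,0,0],30],
  [[-33,0,20],[0,0,0],30],
  [[-24,0,14],[0,0,0],30],
  [[-2.5,0,1.5],[0,0,0],30],
  [[-2.5,0,1.5],[0,0,0],30],
  [[0,0,0],[0,0,0],30],
])

```text
clock: 10.9
position: [449.0, 166.6, 104.9]
ee_rot: [-0.6, 0.625, -0.347, -0.359]
contact_force: [0.6, 0.3, -1.5]
gripper_width: 49.7
grasp_force: 63.3
```

Emit:
send_rows([
  [[-1.7,0,1],[0,0,0],30],
  [[-1.7,0,1],[0,0,0],30],
  [[0,0,0],[0,0,0],30],
])

```text
clock: 11.2
position: [448.4, 166.8, 100.3]
ee_rot: [-0.6, 0.624, -0.347, -0.359]
contact_force: [0.1, 0.1, -2.2]
gripper_width: 49.3
grasp_force: 63.3
```

Emit:
send_rows([
  [[-1.7,0,1],[0,0,0],30],
  [[-1.7,0,1],[0,0,0],30],
  [[-1.3,0,0.8],[0,0,0],30],
  [[0,0,0],[0,0,0],30],
])

```text
clock: 11.6
position: [448.3, 166.5, 94.2]
ee_rot: [-0.6, 0.624, -0.347, -0.36]
contact_force: [0.2, 1.1, -2.7]
gripper_width: 49.5
grasp_force: 63.3
```

Emit:
send_rows([
  [[-1.3,0,0.8],[0,0,0],30],
  [[0,0,0],[0,0,0],30],
])

```text
clock: 11.8
position: [448.5, 166.6, 93.3]
ee_rot: [-0.6, 0.624, -0.348, -0.36]
contact_force: [-1.0, 0.0, 0.7]
gripper_width: 49.7
grasp_force: 63.5
```

Emit:
send_rows([
  [[0,0,0],[0,0,0],66],
  [[0,0,0],[0,0,0],66],
  [[0,0,0],[0,0,0],66],
  [[0,0,-15],[0,0,0],66],
  [[0,0,-30],[0,0,0],66],
  [[0,0,-40],[0,0,0],66],
  [[35,0,-25],[0,0,0],66],
  [[42,0,-25],[0,0,0],66],
])

```text
clock: 12.6
position: [450.9, 245.8, 227.3]
ee_rot: [-0.6, 0.623, -0.348, -0.361]
contact_force: [0.4, -0.2, -0.5]
gripper_width: 66.0
grasp_force: 0.0
```

```bash
python3 - <<'E'
from h import *
from kin import *
st();s=monitor.read_state();R=Rn.from_quat(s['ee_rot'])
t=get_image('top');cv2.imwrite('pics/m3.png',cv2.resize(t[150:350,220:490],None,fx=2.8,fy=2.8)[:,:,::-1])
for yaw in(-92,-60):
    Rt=tool(yaw,0);path(s['position'],R,[448,178.5,200],Rt,s['joints'])
Rt=tool(-92,0);plan([448,178.5,195],Rt)
E
```

```text
12.6 [450.9 245.8 227.3] [-0.6    0.623 -0.348 -0.361] F [ 0.4 -0.2 -0.5] w 66.0 0.0 q [ 1.045  0.604 -0.177  0.428 -1.766 -1.224]
start [ 1.05  0.6  -0.18  0.43 -1.77 -1.22] mid [ 0.94  0.36 -0.29  0.29 -1.38 -1.1 ] end [ 0.72  0.17 -0.38  0.   -1.02 -0.75] err 0.0 step 0.072 rv [ 0.   -1.05 -0.  ] Wmid [315. 430. 435.] Wend [343. 299. 498.] [448. 178. 498.]
start [ 1.05  0.6  -0.18  0.43 -1.77 -1.22] mid [ 0.97  0.33 -0.36  0.35 -1.32 -0.87] end [ 0.72  0.17 -0.38  0.   -1.02 -0.19] err 0.0 step 0.125 rv [ 0.29 -1.02 -0.51] Wmid [289. 419. 428.] Wend [343. 299. 498.] [448. 178. 498.]
8 rows, turn/row [-0.001, -0.13, -0.001]
[[-0.0, 0.4, 10.0], [1.3, 0.3, 9.9], [2.6, 0.3, 9.7], [3.8, 0.3, 9.3], [5.0, 0.3, 8.7], [6.0, 0.3, 8.0], [7.0, 0.3, 7.1], [7.9, 0.3, 6.2]]
```

View pics/m3.png

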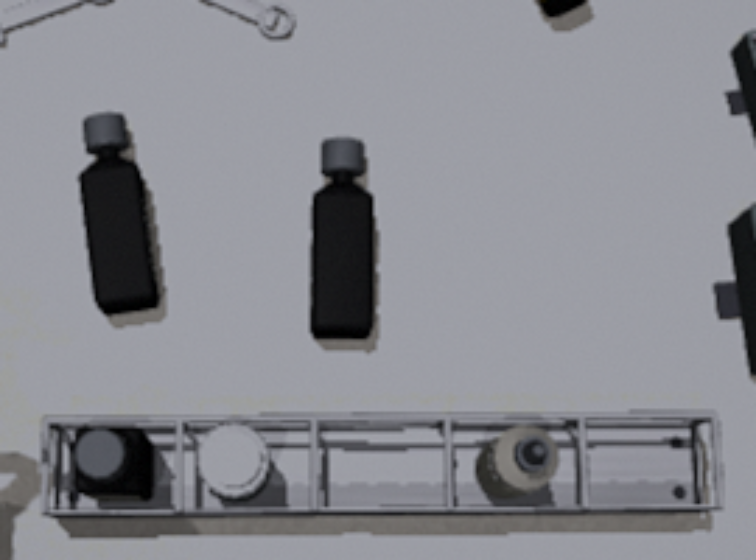

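Bottle 3 now stands in the left bay, with its cap at about (256,312) in the full top image. Bottles 1 and 2 have not moved. Pressing its cap next.

```bash
python3 - <<'E'
from h import *
print(ray('top',(255.7,312.1),168))
E
```

```text
[448.25738946 176.9800167  168.        ]
```

Emit:
send_rows([
  [[0,0.3,10],[0,-0.13,0],0],
  [[1.3,0.3,10],[0,-0.13,0],0],
  [[2.6,0.3,9.7],[0,-0.13,0],0],
  [[3.8,0.3,9.3],[0,-0.13,0],0],
  [[5,0.3,8.7],[0,-0.13,0],0],
  [[6,0.3,8],[0,-0.13,0],0],
  [[7,0.3,7],[0,-0.13,0],0],
  [[8,0.3,6],[0,-0.13,0],0],
])

```text
clock: 13.45
position: [445.9, 175.2, 187.7]
ee_rot: [-0.694, 0.72, -0.002, 0.0]
contact_force: [0.5, -0.5, 0.1]
gripper_width: -0.3
grasp_force: 0.0
```

```bash
python3 - <<'E'
from h import *
st();R=Rn.from_quat(monitor.read_state()['ee_rot']);print((tool(-92,0).inv()*R).as_rotvec())
E
```

```text
13.45 [445.9 175.2 187.7] [-0.694  0.72  -0.002  0.   ] F [ 0.5 -0.5  0.1] w -0.3 0.0 q [ 0.717  0.175 -0.408  0.005 -0.987 -0.758]
[0.00349785 0.00202771 0.00316954]
```

Emit:
send_rows([
  [[-2,-2,10],[0,0,0],0],
  [[0,0,7],[0,0,0],0],
  [[0,0,3],[0,0,0],0],
  [[0,0,3],[0,0,0],0],
  [[0,0,3],[0,0,0],0],
  [[0,0,3],[0,0,0],0],
  [[0,0,2],[0,0,0],0],
  [[0,0,0],[0,0,0],0],
])

```text
clock: 14.25
position: [449.6, 178.1, 158.3]
ee_rot: [-0.694, 0.72, -0.004, -0.001]
contact_force: [-2.5, -2.3, 11.8]
gripper_width: 0.1
grasp_force: 6.1
```

Emit:
send_rows([
  [[0,0,1.5],[0,0,0],0],
  [[0,0,1],[0,0,0],0],
  [[0,0,0],[0,0,0],0],
])

```text
clock: 14.55
position: [451.1, 178.5, 158.3]
ee_rot: [-0.695, 0.719, -0.005, 0.001]
contact_force: [-3.2, -3.9, 23.5]
gripper_width: -0.0
grasp_force: 11.3
```

```bash
python3 - <<'E'
from h import *
from kin import *
s=monitor.read_state();R=Rn.from_quat(s['ee_rot'])
F=Rn.from_euler('z',180,degrees=True);R2=tool(-3.3,-30)*F
a=np.array([449,178.5,238.])
q,_=path(a,R,[641,-8,150],R2,s['joints'],n=14)
plan([641,-8,150],R2,14,cur=(a,R))
E
```

```text
start [ 0.72  0.13 -0.33  0.01 -1.11 -0.76] mid [ 0.44  0.43 -0.03 -0.02 -1.38 -1.25] end [ 0.18  0.75  0.39 -0.12 -1.72 -1.8 ] err 0.0 step 0.085 rv [-0.43  0.41  1.55] Wmid [556. 260. 483.] Wend [768. 141. 426.] [790. -17. 408.]
14 rows, turn/row [-0.031, 0.029, 0.111]
[[12.8, -14.1, 6.5], [11.0, -15.6, 6.4], [9.0, -16.9, 6.2], [6.9, -18.0, 5.9], [4.6, -18.8, 5.5], [2.4, -19.3, 5.0], [0.1, -19.6, 4.4], [-2.2, -19.6, 3.8], [-4.5, -19.4, 3.1], [-6.7, -18.8, 2.4], [-8.8, -18.0, 1.6], [-10.8, -17.0, 0.8], [-12.6, -15.7, -0.1], [-14.2, -14.2, -0.9]]
```

Emit:
send_rows([
  [[0,0,-30],[0,0,0],0],
  [[0,0,-50],[0,0,0],0],
])

```text
clock: 14.75
position: [446.2, 177.1, 231.5]
ee_rot: [-0.693, 0.721, -0.002, -0.006]
contact_force: [0.8, 0.8, -0.3]
gripper_width: -0.0
grasp_force: 0.0
```

Emit:
send_rows([
  [[13,-14,6.5],[-0.031,0.029,0.111],85],
  [[11,-15.6,6.4],[-0.031,0.029,0.111],85],
  [[9,-17,6.2],[-0.031,0.029,0.111],85],
  [[7,-18,6],[-0.031,0.029,0.111],85],
  [[4.6,-18.8,5.5],[-0.031,0.029,0.111],85],
  [[2.4,-19.3,5],[-0.031,0.029,0.111],85],
  [[0,-19.6,4.4],[-0.031,0.029,0.111],85],
])

```text
clock: 15.45
position: [543.8, 84.0, 187.6]
ee_rot: [-0.36, 0.921, 0.004, -0.146]
contact_force: [0.4, 0.5, -0.3]
gripper_width: 85.2
grasp_force: 0.0
```

Emit:
send_rows([
  [[-2,-19.6,3.8],[-0.031,0.029,0.111],85],
  [[-4.5,-19.4,3],[-0.031,0.029,0.111],85],
  [[-6.7,-18.8,2.4],[-0.031,0.029,0.111],85],
  [[-9,-18,1.6],[-0.031,0.029,0.111],85],
  [[-11,-17,0.8],[-0.031,0.029,0.111],85],
  [[-12.6,-15.7,0],[-0.031,0.029,0.111],85],
  [[-14,-14,-1],[-0.031,0.029,0.111],85],
  [[0,0,0],[0,0,0],85],
])

```text
clock: 16.25
position: [638.9, -11.7, 139.5]
ee_rot: [0.034, 0.964, 0.01, -0.265]
contact_force: [-0.5, -0.8, -0.5]
gripper_width: 85.1
grasp_force: 0.0
```

```bash
python3 - <<'E'
from h import *
st();im=get_image('wrist');t=get_image('top')
cv2.imwrite('pics/w4.png',np.hstack([im[:,120:520],cv2.resize(t[150:350,230:400],(400,480))])[:,:,::-1])
F=Rn.from_euler('z',180,degrees=True);R2=tool(-3.3,-30)*F
plan([640.5,-8,8],R2,5)
E
```

```text
16.25 [638.9 -11.7 139.5] [ 0.034  0.964  0.01  -0.265] F [-0.5 -0.8 -0.5] w 85.1 0.0 q [ 0.173  0.762  0.386 -0.127 -1.717 -1.799]
5 rows, turn/row [0.001, -0.002, -0.001]
[[-14.0, 0.3, 22.8], [-14.0, 0.3, 22.8], [-13.9, 0.3, 22.9], [-13.9, 0.3, 22.9], [-13.8, 0.3, 22.9]]
```

View pics/w4.png

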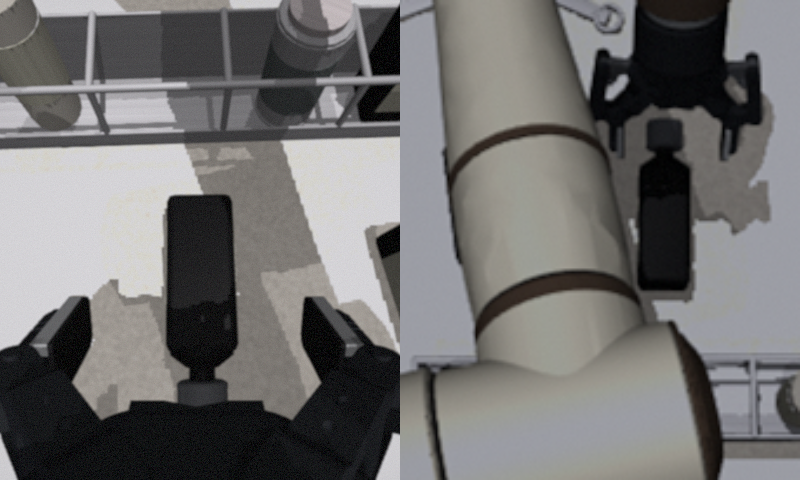

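Bottle 2 is centred between the fingers (column 201, finger midline about 197) and has not moved. Gripping it.

Emit:
send_rows([
  [[-14,0.3,23],[0,0,0],85],
  [[-14,0.3,23],[0,0,0],85],
  [[-14,0.3,23],[0,0,0],85],
  [[-14,0.3,23],[0,0,0],85],
  [[-13.8,0,22.7],[0,0,0],85],
  [[0,0,0],[0,0,0],85],
  [[0,0,0],[0,0,0],30],
  [[0,0,0],[0,0,0],30],
])

```text
clock: 17.15
position: [641.4, -7.5, 11.6]
ee_rot: [0.031, 0.965, 0.01, -0.261]
contact_force: [0.2, -0.6, 0.4]
gripper_width: 58.4
grasp_force: 0.0
```

Emit:
send_rows([
  [[0,0,0],[0,0,0],30],
  [[0,0,0],[0,0,0],30],
])

```text
clock: 17.35
position: [642.0, -7.9, 11.9]
ee_rot: [0.031, 0.965, 0.01, -0.26]
contact_force: [3.2, 0.3, 5.3]
gripper_width: 49.4
grasp_force: 63.8
```

```bash
python3 - <<'E'
from h import *
from kin import *
st();s=monitor.read_state();R=Rn.from_quat(s['ee_rot']);Rt=upright(R,88);p=s['position']
G=p-19*R.apply([0,0,1]);print('G',G)
a=p+[-50,0,200];off=G[2]-25
b=np.array([560,-130-off,225])+19*Rt.apply([0,0,1])
c=np.array([431.8,-233.1-off,225])+19*Rt.apply([0,0,1])
q,_=path(p,R,a,R,s['joints'],4);q,_=path(a,R,b,Rt,q,20);q,_=path(b,Rt,c,Rt,q,5)
plan(a,R,5);plan(b,Rt,20,cur=(a,R));plan(c,Rt,4,cur=(b,Rt))
E
```

```text
17.35 [642.   -7.9  11.9] [ 0.031  0.965  0.01  -0.26 ] F [3.2 0.3 5.3] w 49.4 63.80182385444641 q [ 0.178  0.881  0.293 -0.125 -1.497 -1.771]
G [651.53257981  -8.59839729  28.35172976]
start [ 0.18  0.88  0.29 -0.12 -1.5  -1.77] mid [ 0.18  0.74  0.28 -0.13 -1.62 -1.79] end [ 0.19  0.62  0.31 -0.13 -1.77 -1.82] err 0.0 step 0.078 rv [0. 0. 0.] Wmid [747. 139. 388.] Wend [718. 138. 490.] [742. -19. 469.]
start [ 0.19  0.62  0.31 -0.13 -1.77 -1.82] mid [-0.07  0.4   0.08 -0.44 -1.34 -0.69] end [-0.45  0.58  0.22 -0.92 -1.72  0.53] err 0.0 step 0.135 rv [-0.44 -1.19 -1.69] Wmid [618. -44. 549.] Wend [ 635. -307.  485.] [ 552. -374.  365.]
start [-0.45  0.58  0.22 -0.92 -1.72  0.53] mid [-0.54  0.56  0.17 -0.88 -1.77  0.6 ] end [-0.67  0.54  0.12 -0.8  -1.83  0.71] err 0.0 step 0.045 rv [0. 0. 0.] Wmid [ 593. -352.  479.] Wend [ 530. -420.  470.] [ 424. -477.  365.]
5 rows, turn/row [0.0, 0.0, 0.0]
[[28.8, -0.5, -29.5], [28.8, -0.5, -29.5], [28.8, -0.5, -29.5], [28.8, -0.5, -29.5], [28.8, -0.5, -29.5]]
20 rows, turn/row [-0.022, -0.06, -0.084]
[[1.1, -5.5, 0.4], [1.6, -5.4, 0.2], [2.1, -5.3, 0.0], [2.5, -5.1, -0.2], [2.9, -4.8, -0.5], [3.3, -4.6, -0.8], [3.6, -4.3, -1.1], [3.9, -3.9, -1.4], [4.1, -3.5, -1.7], [4.3, -3.1, -2.1], [4.4, -2.7, -2.4], [4.4, -2.3, -2.7], [4.4, -1.9, -3.0], [4.4, -1.4, -3.3], [4.3, -1.0, -3.6], [4.1, -0.5, -3.9], [3.9, -0.1, -4.1], [3.7, 0.3, -4.3], [3.4, 0.7, -4.5], [3.0, 1.1, -4.7]]
4 rows, turn/row [0.0, 0.0, 0.0]
[[13.5, 31.2, -23.1], [13.5, 31.2, -23.1], [13.5, 31.2, -23.1], [13.5, 31.2, -23.1]]
```

Emit:
send_rows([
  [[29,-0.5,-29.5],[0,0,0],30],
  [[29,-0.5,-29.5],[0,0,0],30],
  [[29,-0.5,-29.5],[0,0,0],30],
  [[29,-0.5,-29.5],[0,0,0],30],
  [[29,-0.5,-29.5],[0,0,0],30],
])

```text
clock: 17.85
position: [589.4, -7.7, 211.1]
ee_rot: [0.032, 0.964, 0.011, -0.263]
contact_force: [0.1, 0.1, -3.5]
gripper_width: 49.5
grasp_force: 62.9
```

Emit:
send_rows([
  [[1,-5.5,0.4],[-0.022,-0.06,-0.084],30],
  [[1.6,-5.4,0.2],[-0.022,-0.06,-0.084],30],
  [[2,-5.3,0],[-0.022,-0.06,-0.084],30],
  [[2.5,-5,-0.2],[-0.022,-0.06,-0.084],30],
  [[3,-4.8,-0.5],[-0.022,-0.06,-0.084],30],
  [[3.3,-4.6,-0.8],[-0.022,-0.06,-0.084],30],
  [[3.6,-4.3,-1],[-0.022,-0.06,-0.084],30],
  [[4,-4,-1.4],[-0.022,-0.06,-0.084],30],
])

```text
clock: 18.65
position: [576.8, -51.4, 211.2]
ee_rot: [-0.262, 0.95, 0.171, -0.008]
contact_force: [0.0, -0.1, -3.2]
gripper_width: 49.7
grasp_force: 63.1
```

Emit:
send_rows([
  [[4,-3.5,-1.7],[-0.022,-0.06,-0.084],30],
  [[4.3,-3,-2],[-0.022,-0.06,-0.084],30],
  [[4.4,-2.7,-2.4],[-0.022,-0.06,-0.084],30],
  [[4.4,-2.3,-2.7],[-0.022,-0.06,-0.084],30],
  [[4.4,-1.9,-3],[-0.022,-0.06,-0.084],30],
  [[4.4,-1.4,-3.3],[-0.022,-0.06,-0.084],30],
  [[4.3,-1,-3.6],[-0.022,-0.06,-0.084],30],
  [[4,-0.5,-4],[-0.022,-0.06,-0.084],30],
])

```text
clock: 19.45
position: [563.9, -95.1, 212.9]
ee_rot: [-0.508, 0.768, 0.3, 0.247]
contact_force: [-0.3, 0.3, -2.7]
gripper_width: 49.4
grasp_force: 63.1
```

Emit:
send_rows([
  [[4,0,-4],[-0.022,-0.06,-0.084],30],
  [[3.7,0.3,-4.3],[-0.022,-0.06,-0.084],30],
  [[3.4,0.7,-4.5],[-0.022,-0.06,-0.084],30],
  [[3,1,-4.7],[-0.022,-0.06,-0.084],30],
  [[0,0,0],[0,0,0],30],
])

```text
clock: 19.95
position: [557.4, -118.0, 210.8]
ee_rot: [-0.597, 0.627, 0.348, 0.36]
contact_force: [-0.6, -0.9, -2.9]
gripper_width: 49.4
grasp_force: 63.2
```

Emit:
send_rows([
  [[13.5,31.2,-23],[0,0,0],30],
  [[13.5,31.2,-23],[0,0,0],30],
  [[13.5,31.2,-23],[0,0,0],30],
  [[13.5,31.2,-23],[0,0,0],30],
  [[0,0,0],[0,0,0],30],
])

```text
clock: 20.45
position: [426.1, -220.2, 212.9]
ee_rot: [-0.598, 0.628, 0.346, 0.359]
contact_force: [0.4, 0.2, -3.3]
gripper_width: 49.0
grasp_force: 63.7
```

```bash
python3 - <<'E'
from h import *
F=Rn.from_euler('z',180,degrees=True)
st();s=monitor.read_state();R=Rn.from_quat(s['ee_rot']);print((( tool(88,60)*F).inv()*R).as_rotvec())
t=get_image('top');cv2.imwrite('pics/m4.png',cv2.resize(t[180:380,230:500],None,fx=2.8,fy=2.8)[:,:,::-1])
Rt=tool(88,60)*F
plan(np.array([431.8,-233.1-3.4,110])+19*Rt.apply([0,0,1]),Rt,4)
E
```

```text
20.45 [ 426.1 -220.2  212.9] [-0.598  0.628  0.346  0.359] F [ 0.4  0.2 -3.3] w 49.0 63.69216442108154 q [-0.678  0.538  0.099 -0.802 -1.824  0.713]
[0.00746641 0.0041346  0.00985978]
4 rows, turn/row [-0.002, -0.001, -0.002]
[[24.5, -1.2, 13.9], [24.5, -1.2, 13.9], [24.5, -1.1, 13.9], [24.5, -1.1, 13.9]]
```

View pics/m4.png

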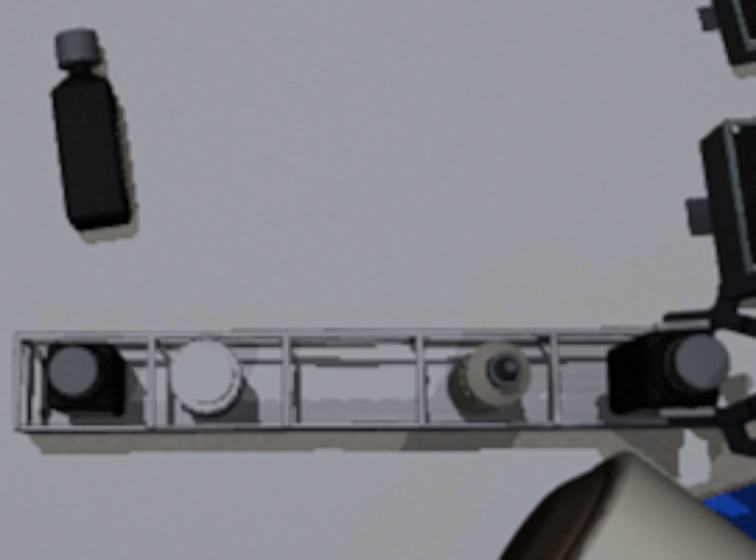

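Bottle 2 hangs upright over the right bay, with its cap at about (480,309) in the full image. Lowering it.

Emit:
send_rows([
  [[24.5,-1.2,14],[-0.002,-0.001,-0.002],30],
  [[24.5,-1.2,14],[-0.002,-0.001,-0.002],30],
  [[24.5,-1.2,14],[-0.002,-0.001,-0.002],30],
  [[24.5,-1.2,14],[-0.002,-0.001,-0.002],30],
  [[0,0,0],[0,0,0],30],
  [[0,0,0],[0,0,0],30],
])

```text
clock: 21.1
position: [434.4, -218.0, 100.0]
ee_rot: [-0.603, 0.621, 0.348, 0.36]
contact_force: [-0.9, -0.8, -2.5]
gripper_width: 49.1
grasp_force: 64.0
```

Emit:
send_rows([
  [[1.7,0,1],[0,0,0],30],
  [[1.7,0,1],[0,0,0],30],
  [[0,0,0],[0,0,0],30],
])

```text
clock: 21.4
position: [433.9, -218.5, 96.5]
ee_rot: [-0.603, 0.621, 0.348, 0.36]
contact_force: [-0.1, 0.8, -3.0]
gripper_width: 49.5
grasp_force: 64.2
```

Emit:
send_rows([
  [[1.3,0,0.8],[0,0,0],30],
  [[0.9,0,0.5],[0,0,0],30],
  [[0,0,0],[0,0,0],30],
])

```text
clock: 21.7
position: [433.8, -218.8, 96.4]
ee_rot: [-0.603, 0.619, 0.349, 0.361]
contact_force: [0.8, -1.5, 8.6]
gripper_width: 49.3
grasp_force: 64.9
```

Emit:
send_rows([
  [[1,0,0.6],[0,0,0],30],
  [[0,0,0],[0,0,0],30],
])

```text
clock: 21.9
position: [433.7, -218.8, 96.4]
ee_rot: [-0.604, 0.619, 0.349, 0.362]
contact_force: [-0.1, -2.3, 13.1]
gripper_width: 49.4
grasp_force: 65.2
```

Emit:
send_rows([
  [[-1.4,0,-0.8],[0,0,0],30],
  [[-0.6,0,-0.4],[0,0,0],30],
  [[0,0,0],[0,0,0],66],
  [[0,0,0],[0,0,0],66],
  [[0,0,0],[0,0,0],66],
  [[0,0,-15],[0,0,0],66],
  [[0,0,-30],[0,0,0],66],
  [[0,0,-40],[0,0,0],66],
])

```text
clock: 22.7
position: [431.0, -292.6, 137.2]
ee_rot: [-0.603, 0.62, 0.35, 0.36]
contact_force: [0.6, -0.9, 0.6]
gripper_width: 65.9
grasp_force: 0.0
```

Emit:
send_rows([
  [[-35,0,-20],[0,0,0],0],
  [[-40,0,-25],[0,0,0],0],
  [[0,0,0],[0,0,0],0],
])

```text
clock: 23.0
position: [432.0, -297.3, 230.6]
ee_rot: [-0.607, 0.621, 0.342, 0.36]
contact_force: [0.3, 0.6, 0.4]
gripper_width: 22.8
grasp_force: 0.0
```

```bash
python3 - <<'E'
from h import *
from kin import *
st();s=monitor.read_state();R=Rn.from_quat(s['ee_rot'])
t=get_image('top');cv2.imwrite('pics/m5.png',cv2.resize(t[180:380,230:500],None,fx=2.8,fy=2.8)[:,:,::-1])
F=Rn.from_euler('z',180,degrees=True);Rt=tool(88)*F
b=np.array([433,-232,195]);path(s['position'],R,b,Rt,s['joints']);plan(b,Rt)
E
```

```text
23.0 [ 432.  -297.3  230.6] [-0.607  0.621  0.342  0.36 ] F [0.3 0.6 0.4] w 22.8 0.0 q [-0.754  0.611  0.282 -0.776 -1.953  0.708]
start [-0.75  0.61  0.28 -0.78 -1.95  0.71] mid [-0.52  0.37  0.01 -0.46 -1.48  0.6 ] end [-0.16  0.19 -0.37 -0.   -1.01  0.13] err 0.0 step 0.099 rv [-0.01  1.04  0.01] Wmid [ 520. -301.  537.] Wend [459. -74. 493.] [ 433. -232.  493.]
8 rows, turn/row [-0.001, 0.13, 0.001]
[[-0.5, 0.1, 9.0], [-1.6, 0.1, 8.9], [-2.8, 0.1, 8.6], [-3.9, 0.1, 8.1], [-4.9, 0.1, 7.6], [-5.8, 0.1, 6.9], [-6.7, 0.1, 6.0], [-7.4, 0.1, 5.1]]
```

View pics/m5.png

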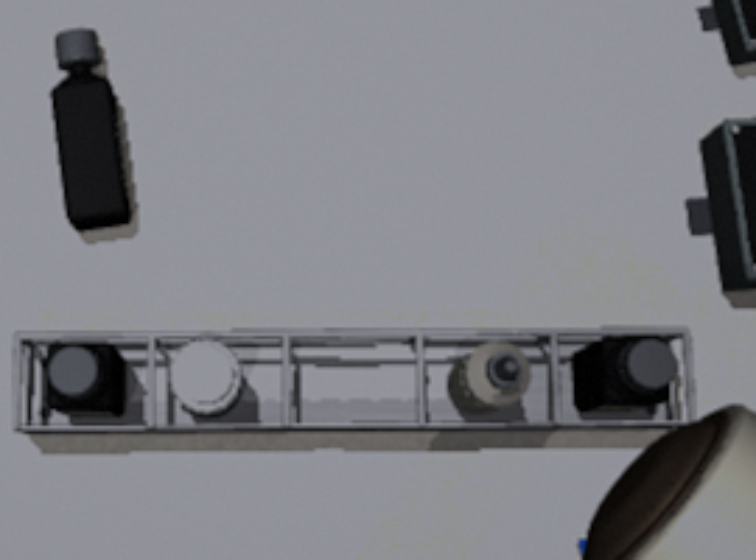

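Bottle 2 stands in the right bay, with its cap at about (461,310) in the full image. Pressing its cap next.

```bash
python3 - <<'E'
from h import *
print(ray('top',(461.4,309.6),168))
E
```

```text
[ 435.99083576 -228.73010628  168.        ]
```

Emit:
send_rows([
  [[-0.5,0,9],[0,0.13,0],0],
  [[-1.6,0,9],[0,0.13,0],0],
  [[-2.8,0,8.6],[0,0.13,0],0],
  [[-4,0,8],[0,0.13,0],0],
  [[-5,0,7.6],[0,0.13,0],0],
  [[-6,0,7],[0,0.13,0],0],
  [[-6.7,0,6],[0,0.13,0],0],
  [[-7.4,0,5],[0,0.13,0],0],
])

```text
clock: 23.85
position: [433.7, -229.2, 192.5]
ee_rot: [-0.696, 0.718, 0.001, 0.003]
contact_force: [0.3, -0.6, -0.1]
gripper_width: 0.2
grasp_force: 0.0
```

```bash
python3 - <<'E'
from h import *
F=Rn.from_euler('z',180,degrees=True)
p=ray('top',(461.4,309.6),168);plan([p[0],p[1],182],tool(88)*F,2);st()
E
```

```text
2 rows, turn/row [-0.002, 0.003, 0.002]
[[-0.2, -1.1, 5.3], [-0.2, -1.1, 5.3]]
23.85 [ 433.7 -229.2  192.5] [-0.696  0.718  0.001  0.003] F [ 0.3 -0.6 -0.1] w 0.2 0.0 q [-0.158  0.19  -0.37  -0.007 -1.008  0.131]
```

Emit:
send_rows([
  [[0,-1.5,10],[0,0,0],0],
  [[0,0,11],[0,0,0],0],
  [[0,0,3],[0,0,0],0],
  [[0,0,3],[0,0,0],0],
  [[0,0,3],[0,0,0],0],
  [[0,0,3],[0,0,0],0],
  [[0,0,3],[0,0,0],0],
  [[0,0,0],[0,0,0],0],
])

```text
clock: 24.65
position: [436.0, -229.8, 158.3]
ee_rot: [-0.696, 0.718, 0.001, 0.005]
contact_force: [-1.9, 1.6, 10.5]
gripper_width: -0.2
grasp_force: 5.6
```

Emit:
send_rows([
  [[0,0,1.5],[0,0,0],0],
  [[0,0,1],[0,0,0],0],
  [[0,0,0],[0,0,0],0],
])

```text
clock: 24.95
position: [437.5, -230.3, 158.4]
ee_rot: [-0.697, 0.717, -0.001, 0.006]
contact_force: [-3.6, 3.1, 21.3]
gripper_width: 0.3
grasp_force: 10.7
```

```bash
python3 - <<'E'
from h import *
from kin import *
s=monitor.read_state();R=Rn.from_quat(s['ee_rot'])
for n in('top','side'):
    for b in blobs(get_image(n).max(2)<45,500):
        if 500<ray(n,b[0],25)[0]<720 and -200<ray(n,b[0],25)[1]<300:print(n,b)
F=Rn.from_euler('z',180,degrees=True);R2=tool(7,-30)*F
a=np.array([434,-229,238.])
q,_=path(a,R,[655,177,150],R2,s['joints'],n=14)
plan([655,177,150],R2,14,cur=(a,R))
E
```

```text
top (array([261.9, 232.4]), array([ 249,  192,   28,   71, 1257], dtype=int32))
side (array([325.4, 218.6]), array([303, 208,  55,  27, 704], dtype=int32))
start [-0.16  0.15 -0.3  -0.01 -1.12  0.13] mid [ 0.28  0.4  -0.11  0.06 -1.33 -1.03] end [ 0.43  0.82  0.54 -0.16 -1.79 -1.87] err 0.0 step 0.202 rv [-0.37  0.44  1.39] Wmid [567. 164. 473.] Wend [743. 341. 432.] [803. 195. 408.]
14 rows, turn/row [-0.027, 0.032, 0.099]
[[-29.4, -14.9, 6.6], [-30.9, -12.1, 5.3], [-32.1, -9.1, 4.0], [-33.0, -5.9, 2.8], [-33.5, -2.7, 1.6], [-33.6, 0.6, 0.5], [-33.4, 3.9, -0.5], [-32.8, 7.2, -1.4], [-31.9, 10.5, -2.2], [-30.6, 13.6, -2.8], [-29.0, 16.6, -3.4], [-27.1, 19.5, -3.8], [-24.9, 22.2, -4.1], [-22.5, 24.7, -4.2]]
```

Emit:
send_rows([
  [[0,0,-30],[0,0,0],0],
  [[0,0,-50],[0,0,0],0],
])

```text
clock: 25.25
position: [432.5, -229.1, 231.7]
ee_rot: [-0.696, 0.718, 0.006, 0.003]
contact_force: [1.8, 0.1, -0.8]
gripper_width: -0.1
grasp_force: 0.0
```

Emit:
send_rows([
  [[-29.4,-15,6.6],[-0.027,0.032,0.099],0],
  [[-31,-12,5.3],[-0.027,0.032,0.099],0],
  [[-32,-9,4],[-0.027,0.032,0.099],0],
  [[-33,-6,2.8],[-0.027,0.032,0.099],0],
  [[-33.5,-2.7,1.6],[-0.027,0.032,0.099],85],
  [[-33.6,0.6,0.5],[-0.027,0.032,0.099],85],
  [[-33.4,4,-0.5],[-0.027,0.032,0.099],85],
])

```text
clock: 25.95
position: [545.6, -25.4, 188.8]
ee_rot: [-0.404, 0.904, -0.006, -0.141]
contact_force: [0.7, -1.1, -0.1]
gripper_width: 43.2
grasp_force: 0.0
```

Emit:
send_rows([
  [[-33,7,-1.4],[-0.027,0.032,0.099],85],
  [[-32,10.5,-2.2],[-0.027,0.032,0.099],85],
  [[-30.6,13.6,-2.8],[-0.027,0.032,0.099],85],
  [[-29,16.6,-3.4],[-0.027,0.032,0.099],85],
  [[-27,19.5,-3.8],[-0.027,0.032,0.099],85],
  [[-25,22,-4],[-0.027,0.032,0.099],85],
  [[-22.5,24.7,-4],[-0.027,0.032,0.099],85],
  [[0,0,0],[0,0,0],85],
])

```text
clock: 26.75
position: [656.8, 178.7, 138.8]
ee_rot: [-0.058, 0.962, -0.014, -0.267]
contact_force: [-0.7, -0.3, -0.7]
gripper_width: 85.1
grasp_force: 0.0
```

```bash
python3 - <<'E'
from h import *
st();im=get_image('wrist');cv2.imwrite('pics/w5.png',im[:,:,::-1])
t=get_image('top')
for b in blobs(t.max(2)<45,500):print(b) if 200<b[0][0]<330 and 180<b[0][1]<290 else 0
d=(im.max(2)<45).astype(np.uint8)
for r in range(200,360,20):print(r,[ (int(a),int(b)) for a,b in zip(np.flatnonzero(np.diff(np.r_[0,d[r]])==1),np.flatnonzero(np.diff(np.r_[d[r],0])==-1)) if b-a>25])
F=Rn.from_euler('z',180,degrees=True)
plan([655,177,8],tool(7,-30)*F,5)
E
```

```text
26.75 [656.8 178.7 138.8] [-0.058  0.962 -0.014 -0.267] F [-0.7 -0.3 -0.7] w 85.1 0.0 q [ 0.428  0.839  0.553 -0.166 -1.8   -1.874]
200 []
220 []
240 []
260 []
280 []
300 []
320 []
340 []
5 rows, turn/row [0.001, -0.003, -0.0]
[[-13.6, 0.1, 23.2], [-13.5, 0.1, 23.2], [-13.5, 0.1, 23.2], [-13.4, 0.2, 23.3], [-13.3, 0.2, 23.3]]
```

```bash
python3 - <<'E'
from h import *
im=cv2.imread('pics/w5.png');d=(im.max(2)<45).astype(int)
for r in range(160,400,20):
    e=np.diff(np.r_[0,d[r],0]);print(r,[(int(a),int(b)) for a,b in zip(np.flatnonzero(e==1),np.flatnonzero(e==-1)) if b-a>20])
E
```

```text
160 [(519, 640)]
180 [(500, 565), (611, 640)]
200 [(502, 640)]
220 [(283, 347), (504, 640)]
240 [(282, 347), (506, 527), (528, 640)]
260 [(282, 347), (508, 529), (530, 640)]
280 [(281, 348), (509, 640)]
300 [(280, 348), (512, 533), (537, 640)]
320 [(185, 210), (279, 349), (423, 448)]
340 [(171, 211), (278, 349), (422, 463)]
360 [(110, 131), (132, 202), (277, 349), (431, 524)]
380 [(18, 192), (292, 336), (441, 614)]
```

In the wrist image, bottle 1 spans columns 280–348 (mid 314), and the finger midline is at about 316. It is aligned and hasn't moved, so I grip it.

Emit:
send_rows([
  [[-13.5,0.1,23.2],[0,0,0],85],
  [[-13.5,0.1,23.2],[0,0,0],85],
  [[-13.5,0.1,23.2],[0,0,0],85],
  [[-13.5,0.1,23.2],[0,0,0],85],
  [[-13.5,0.1,23.2],[0,0,0],85],
  [[0,0,0],[0,0,0],85],
  [[0,0,0],[0,0,0],30],
  [[0,0,0],[0,0,0],30],
])

```text
clock: 27.65
position: [656.0, 177.0, 13.0]
ee_rot: [-0.058, 0.963, -0.013, -0.262]
contact_force: [-0.2, -0.4, 0.8]
gripper_width: 58.6
grasp_force: 0.0
```

Emit:
send_rows([
  [[0,0,0],[0,0,0],30],
  [[0,0,0],[0,0,0],30],
])

```text
clock: 27.85
position: [656.3, 177.6, 13.1]
ee_rot: [-0.058, 0.963, -0.013, -0.262]
contact_force: [1.1, 1.5, 5.5]
gripper_width: 49.4
grasp_force: 63.4
```

```bash
python3 - <<'E'
from h import *
from kin import *
st();s=monitor.read_state();R=Rn.from_quat(s['ee_rot']);Rt=upright(R,87.7);p=s['position']
G=p-19*R.apply([0,0,1]);print('G',G)
a=p+[-30,-20,190];off=G[2]-25
b=np.array([600,-off,200])+19*Rt.apply([0,0,1])
q,_=path(p,R,a,R,s['joints'],4);q,_=path(a,R,b,Rt,q,20);q,_=path(b,Rt,b-[0,0,110],Rt,q,5)
plan(a,R,5);plan(b,Rt,21,cur=(a,R));plan(b-[0,0,100],Rt,3,cur=(b,Rt))
E
```

```text
27.85 [656.3 177.6  13.1] [-0.058  0.963 -0.013 -0.262] F [1.1 1.5 5.5] w 49.4 63.40386986732483 q [ 0.428  0.939  0.439 -0.159 -1.579 -1.838]
G [665.87977075 178.61708914  29.52028216]
start [ 0.43  0.94  0.44 -0.16 -1.58 -1.84] mid [ 0.42  0.82  0.44 -0.16 -1.7  -1.85] end [ 0.42  0.73  0.49 -0.16 -1.84 -1.87] err 0.0 step 0.075 rv [0. 0. 0.] Wmid [735. 332. 389.] Wend [717. 321. 485.] [776. 174. 460.]
start [ 0.42  0.73  0.49 -0.16 -1.84 -1.87] mid [ 0.19  0.43  0.09 -0.42 -1.23 -0.83] end [-0.26  0.57  0.15 -1.   -1.54  0.47] err 0.0 step 0.142 rv [-0.39 -1.27 -1.5 ] Wmid [621. 118. 533.] Wend [ 667. -176.  464.] [ 592. -245.  341.]
start [-0.26  0.57  0.15 -1.   -1.54  0.47] mid [-0.26  0.62  0.12 -1.   -1.49  0.54] end [-0.26  0.72  0.09 -1.01 -1.43  0.64] err 0.0 step 0.035 rv [0. 0. 0.] Wmid [ 677. -179.  415.] Wend [ 690. -184.  341.] [ 592. -245.  231.]
5 rows, turn/row [0.0, 0.0, 0.0]
[[24.8, -3.1, -29.5], [24.8, -3.1, -29.5], [24.8, -3.1, -29.5], [24.8, -3.1, -29.5], [24.8, -3.1, -29.5]]
21 rows, turn/row [-0.018, -0.061, -0.071]
[[1.5, -6.7, 1.5], [2.0, -6.6, 1.3], [2.6, -6.5, 1.0], [3.1, -6.3, 0.7], [3.6, -6.1, 0.4], [4.0, -5.8, 0.1], [4.4, -5.5, -0.3], [4.8, -5.2, -0.6], [5.1, -4.8, -1.0], [5.3, -4.4, -1.4], [5.5, -4.0, -1.8], [5.7, -3.6, -2.3], [5.8, -3.1, -2.7], [5.8, -2.7, -3.1], [5.8, -2.2, -3.5], [5.7, -1.7, -3.8], [5.5, -1.2, -4.2], [5.3, -0.8, -4.6], [5.1, -0.3, -4.9], [4.8, 0.1, -5.2], [4.4, 0.6, -5.5]]
3 rows, turn/row [0.0, 0.0, 0.0]
[[28.8, 0.0, 16.9], [28.8, 0.0, 16.9], [28.8, 0.0, 16.9]]
```

Emit:
send_rows([
  [[25,-3,-29.5],[0,0,0],30],
  [[25,-3,-29.5],[0,0,0],30],
  [[25,-3,-29.5],[0,0,0],30],
  [[25,-3,-29.5],[0,0,0],30],
  [[25,-3,-29.5],[0,0,0],30],
])

```text
clock: 28.35
position: [624.0, 157.5, 202.0]
ee_rot: [-0.058, 0.963, -0.013, -0.264]
contact_force: [0.3, 0.6, -2.5]
gripper_width: 49.6
grasp_force: 62.5
```

Emit:
send_rows([
  [[1.5,-6.7,1.5],[-0.018,-0.061,-0.071],30],
  [[2,-6.6,1.3],[-0.018,-0.061,-0.071],30],
  [[2.6,-6.5,1],[-0.018,-0.061,-0.071],30],
  [[3,-6.3,0.7],[-0.018,-0.061,-0.071],30],
  [[3.6,-6,0.4],[-0.018,-0.061,-0.071],30],
  [[4,-5.8,0],[-0.018,-0.061,-0.071],30],
  [[4.4,-5.5,-0.3],[-0.018,-0.061,-0.071],30],
])

```text
clock: 29.05
position: [615.3, 109.1, 196.9]
ee_rot: [-0.277, 0.951, 0.124, -0.054]
contact_force: [-0.2, 0.3, -1.8]
gripper_width: 49.4
grasp_force: 62.6
```

Emit:
send_rows([
  [[4.8,-5.2,-0.6],[-0.018,-0.061,-0.071],30],
  [[5,-4.8,-1],[-0.018,-0.061,-0.071],30],
  [[5.3,-4.4,-1.4],[-0.018,-0.061,-0.071],30],
  [[5.5,-4,-1.8],[-0.018,-0.061,-0.071],30],
  [[5.7,-3.6,-2.3],[-0.018,-0.061,-0.071],30],
  [[5.8,-3,-2.7],[-0.018,-0.061,-0.071],30],
  [[5.8,-2.7,-3],[-0.018,-0.061,-0.071],30],
])

```text
clock: 29.75
position: [606.4, 60.6, 192.9]
ee_rot: [-0.465, 0.835, 0.247, 0.162]
contact_force: [-1.1, 0.1, -2.7]
gripper_width: 49.4
grasp_force: 62.6
```

Emit:
send_rows([
  [[5.8,-2.2,-3.5],[-0.018,-0.061,-0.071],30],
  [[5.7,-1.7,-3.8],[-0.018,-0.061,-0.071],30],
  [[5.5,-1.2,-4.2],[-0.018,-0.061,-0.071],30],
  [[5.3,-0.8,-4.6],[-0.018,-0.061,-0.071],30],
  [[5,-0.3,-5],[-0.018,-0.061,-0.071],30],
  [[4.8,0,-5.2],[-0.018,-0.061,-0.071],30],
  [[4.4,0.6,-5.5],[-0.018,-0.061,-0.071],30],
  [[0,0,0],[0,0,0],30],
])

```text
clock: 30.55
position: [597.9, 10.2, 186.4]
ee_rot: [-0.598, 0.629, 0.344, 0.357]
contact_force: [0.7, -0.0, -2.9]
gripper_width: 49.4
grasp_force: 62.8
```

```bash
python3 - <<'E'
from h import *
F=Rn.from_euler('z',180,degrees=True);Rt=tool(87.7,60)*F
st();s=monitor.read_state();R=Rn.from_quat(s['ee_rot']);print((Rt.inv()*R).as_rotvec());print('G',s['position']-19*R.apply([0,0,1]))
plan(np.array([600,-4.5,96])+19*Rt.apply([0,0,1]),Rt,4)
E
```

```text
30.55 [597.9  10.2 186.4] [-0.598  0.629  0.344  0.357] F [ 0.7 -0.  -2.9] w 49.4 62.81258583068848 q [-0.261  0.568  0.134 -1.001 -1.525  0.474]
[0.0042298  0.00957657 0.00801732]
G [597.15499986  -6.16504703 196.0117946 ]
4 rows, turn/row [-0.001, -0.002, -0.002]
[[21.3, -0.8, 13.1], [21.3, -0.8, 13.0], [21.3, -0.7, 13.0], [21.4, -0.7, 12.9]]
```

Emit:
send_rows([
  [[21.3,-0.8,13],[-0.001,-0.002,-0.002],30],
  [[21.3,-0.8,13],[-0.001,-0.002,-0.002],30],
  [[21.3,-0.7,13],[-0.001,-0.002,-0.002],30],
  [[21.3,-0.7,13],[-0.001,-0.002,-0.002],30],
  [[0,0,0],[0,0,0],30],
  [[0,0,0],[0,0,0],30],
])

```text
clock: 31.15
position: [601.7, 14.3, 89.6]
ee_rot: [-0.602, 0.623, 0.345, 0.36]
contact_force: [-0.0, 0.0, -1.1]
gripper_width: 49.3
grasp_force: 62.8
```

Emit:
send_rows([
  [[1.7,0,1],[0,0,0],30],
  [[0,0,0],[0,0,0],30],
])

```text
clock: 31.35
position: [602.3, 13.8, 88.8]
ee_rot: [-0.603, 0.623, 0.344, 0.362]
contact_force: [-0.0, -0.2, -2.8]
gripper_width: 49.4
grasp_force: 62.8
```

Emit:
send_rows([
  [[1.3,0,0.8],[0,0,0],30],
  [[0,0,0],[0,0,0],30],
])

```text
clock: 31.55
position: [601.8, 13.8, 86.3]
ee_rot: [-0.602, 0.623, 0.344, 0.361]
contact_force: [0.5, -0.3, -2.9]
gripper_width: 49.5
grasp_force: 62.8
```

Emit:
send_rows([
  [[1.7,0,1],[0,0,0],30],
  [[1.7,0,1],[0,0,0],30],
  [[0,0,0],[0,0,0],30],
])

```text
clock: 31.85
position: [601.5, 14.0, 81.4]
ee_rot: [-0.602, 0.623, 0.345, 0.361]
contact_force: [-0.3, -0.0, -3.0]
gripper_width: 49.3
grasp_force: 62.8
```

Emit:
send_rows([
  [[1.3,0,0.8],[0,0,0],30],
  [[0,0,0],[0,0,0],30],
])

```text
clock: 32.05
position: [601.6, 14.0, 80.0]
ee_rot: [-0.602, 0.623, 0.345, 0.361]
contact_force: [0.4, 0.0, -3.2]
gripper_width: 49.2
grasp_force: 62.8
```

Emit:
send_rows([
  [[1.3,0,0.8],[0,0,0],30],
  [[0,0,0],[0,0,0],30],
])

```text
clock: 32.25
position: [601.8, 14.0, 78.7]
ee_rot: [-0.602, 0.623, 0.345, 0.361]
contact_force: [-0.3, 0.5, -1.8]
gripper_width: 49.4
grasp_force: 62.8
```

Emit:
send_rows([
  [[0.9,0,0.5],[0,0,0],30],
  [[0,0,0],[0,0,0],30],
])

```text
clock: 32.45
position: [601.8, 14.0, 78.7]
ee_rot: [-0.602, 0.623, 0.345, 0.361]
contact_force: [-1.8, -2.0, 2.8]
gripper_width: 49.7
grasp_force: 63.1
```

Emit:
send_rows([
  [[0,0,0],[0,0,0],70],
  [[0,0,0],[0,0,0],70],
  [[0,0,0],[0,0,0],70],
  [[0,0,-15],[0,0,0],70],
  [[0,0,-30],[0,0,0],70],
  [[0,0,-40],[0,0,0],70],
  [[-35,0,-20],[0,0,0],0],
  [[-42,0,-25],[0,0,0],0],
])

```text
clock: 33.25
position: [597.6, -61.7, 209.3]
ee_rot: [-0.6, 0.624, 0.346, 0.36]
contact_force: [0.5, 0.6, -1.1]
gripper_width: 41.9
grasp_force: 0.0
```

```bash
python3 - <<'E'
from h import *
from kin import *
st();s=monitor.read_state();R=Rn.from_quat(s['ee_rot'])
F=Rn.from_euler('z',180,degrees=True);Rt=tool(87.7)*F
t=get_image('top');cv2.imwrite('pics/top6.png',t[:,:,::-1])
u=[proj('top',X) for X in([601,2,165],[601,2,0],[601,2,118])];print(u)
for b in blobs((t.max(2)<45)[180:300,280:400],100):print(b)
b=np.array([601,2,192]);path(s['position'],R,b,Rt,s['joints']);plan(b,Rt)
E
```

```text
33.25 [597.6 -61.7 209.3] [-0.6    0.624  0.346  0.36 ] F [ 0.5  0.6 -1.1] w 41.9 0.0 q [-0.362  0.589  0.229 -0.968 -1.651  0.473]
[array([340.45769391, 233.46847455]), array([338.03026614, 249.75890736]), array([339.69681645, 238.57471217])]
(array([111. ,  29.2]), array([ 93,  16,  27,  23, 222], dtype=int32))
(array([58.4, 66. ]), array([ 48,  48,  23,  31, 449], dtype=int32))
(array([112.2,  62.4]), array([ 97,  55,  23,  17, 154], dtype=int32))
start [-0.36  0.59  0.23 -0.97 -1.65  0.47] mid [-0.07  0.43  0.09 -0.55 -1.3   0.2 ] end [ 0.27  0.37 -0.11 -0.   -1.09 -0.31] err 0.0 step 0.082 rv [0.   1.05 0.  ] Wmid [630. -44. 537.] Wend [558. 156. 490.] [601.   2. 490.]
8 rows, turn/row [-0.002, 0.13, 0.002]
[[-1.1, 0.3, 8.7], [-2.2, 0.3, 8.5], [-3.3, 0.3, 8.1], [-4.4, 0.2, 7.6], [-5.3, 0.2, 7.0], [-6.2, 0.2, 6.3], [-6.9, 0.2, 5.4], [-7.6, 0.2, 4.5]]
```

Bottle 1 stands on the table, with its dark blob at (338,246) as predicted. I'll press its cap here first, which leaves room to regrip it from above.

Emit:
send_rows([
  [[-1,0.3,8.7],[-0.002,0.13,0.002],0],
  [[-2.2,0.3,8.5],[-0.002,0.13,0.002],0],
  [[-3.3,0.3,8],[-0.002,0.13,0.002],0],
  [[-4.4,0.2,7.6],[-0.002,0.13,0.002],0],
  [[-5.3,0.2,7],[-0.002,0.13,0.002],0],
  [[-6.2,0.2,6.3],[-0.002,0.13,0.002],0],
  [[-7,0.2,5.4],[-0.002,0.13,0.002],0],
  [[-7.6,0.2,4.5],[-0.002,0.13,0.002],0],
])

```text
clock: 34.1
position: [599.6, 5.1, 184.2]
ee_rot: [-0.692, 0.722, 0.005, -0.004]
contact_force: [0.3, -0.3, -0.5]
gripper_width: 0.0
grasp_force: 0.0
```

```bash
python3 - <<'E'
from h import *
F=Rn.from_euler('z',180,degrees=True);Rt=tool(87.7)*F
st();plan([601,2,180],Rt,2)
t=get_image('side');h=t[200:290,270:380].astype(int)
# grey cap in the side view: print predicted
print(proj('side',[601,2,165]),proj('side',[601,2,60]))
for b in blobs((t.max(2)<45),200):
    if 280<b[0][0]<380 and 180<b[0][1]<300:print(b)
E
```

```text
34.1 [599.6   5.1 184.2] [-0.692  0.722  0.005 -0.004] F [ 0.3 -0.3 -0.5] w 0.0 0.0 q [ 0.276  0.384 -0.115 -0.005 -1.083 -0.316]
2 rows, turn/row [0.006, 0.0, -0.001]
[[1.5, -0.8, 2.1], [1.5, -0.8, 2.1]]
[319.49499312 231.5500822 ] [320.01075634 258.18667543]
(array([320., 255.]), array([310, 230,  21,  49, 829], dtype=int32))
```

Emit:
send_rows([
  [[3,-1.5,10],[0.006,0,0],0],
  [[0,0,6],[0.006,0,0],0],
  [[0,0,3],[0,0,0],0],
  [[0,0,3],[0,0,0],0],
  [[0,0,3],[0,0,0],0],
  [[0,0,3],[0,0,0],0],
  [[0,0,2],[0,0,0],0],
  [[0,0,0],[0,0,0],0],
])

```text
clock: 34.95
position: [601.5, 1.3, 155.4]
ee_rot: [-0.692, 0.722, 0.001, 0.002]
contact_force: [-1.7, -0.6, 11.5]
gripper_width: 0.1
grasp_force: 5.8
```

Emit:
send_rows([
  [[0,0,1],[0,0,0],0],
  [[0,0,1],[0,0,0],0],
  [[0,0,0],[0,0,0],0],
])

```text
clock: 35.25
position: [602.5, 1.3, 155.4]
ee_rot: [-0.692, 0.722, 0.0, 0.003]
contact_force: [-3.1, -1.6, 17.9]
gripper_width: 0.2
grasp_force: 8.8
```

Emit:
send_rows([
  [[0,0,-20],[0,0,0],0],
  [[0,0,-30],[0,0,0],85],
  [[0,0,0],[0,0,0],85],
  [[0,0,0],[0,0,0],85],
  [[0,0,0],[0,0,0],85],
  [[0,0,0],[0,0,0],85],
  [[0,0,0],[0,0,0],85],
])

```text
clock: 35.95
position: [599.7, 1.8, 199.2]
ee_rot: [-0.692, 0.722, 0.004, -0.0]
contact_force: [-0.0, -0.5, -0.3]
gripper_width: 84.3
grasp_force: 0.0
```

```bash
python3 - <<'E'
from h import *
F=Rn.from_euler('z',180,degrees=True);Rt=tool(87.7)*F
st();plan([601.5,2,91],Rt,4)
E
```

```text
35.95 [599.7   1.8 199.2] [-0.692  0.722  0.004 -0.   ] F [-0.  -0.5 -0.3] w 84.3 0.0 q [ 0.269  0.369 -0.098 -0.007 -1.109 -0.309]
4 rows, turn/row [0.001, 0.001, -0.001]
[[0.1, -0.6, 27.1], [0.0, -0.6, 27.1], [-0.0, -0.5, 27.1], [-0.0, -0.5, 27.1]]
```

Emit:
send_rows([
  [[0,-0.5,27],[0,0,0],85],
  [[0,-0.5,27],[0,0,0],85],
  [[0,-0.5,27],[0,0,0],85],
  [[0,-0.5,20],[0,0,0],85],
  [[0,0,5],[0,0,0],85],
  [[0,0,0],[0,0,0],85],
])

```text
clock: 36.55
position: [601.3, 2.2, 93.4]
ee_rot: [-0.692, 0.722, 0.004, -0.0]
contact_force: [-0.4, 0.8, 0.8]
gripper_width: 85.2
grasp_force: 0.0
```

Emit:
send_rows([
  [[0,0,0],[0,0,0],30],
  [[0,0,0],[0,0,0],30],
  [[0,0,0],[0,0,0],30],
  [[0,0,0],[0,0,0],30],
])

```text
clock: 36.95
position: [602.3, 2.4, 95.9]
ee_rot: [-0.692, 0.722, 0.003, 0.002]
contact_force: [-0.6, -0.0, 5.1]
gripper_width: 49.0
grasp_force: 63.7
```

Emit:
send_rows([
  [[0,0,-20],[0,0,0],30],
  [[0,0,-45],[0,0,0],30],
  [[0,0,-45],[0,0,0],30],
  [[0,0,0],[0,0,0],30],
])

```text
clock: 37.35
position: [606.0, 2.1, 211.7]
ee_rot: [-0.692, 0.722, -0.001, 0.006]
contact_force: [0.4, 1.2, -1.4]
gripper_width: 49.0
grasp_force: 63.4
```

```bash
python3 - <<'E'
from h import *
from kin import *
F=Rn.from_euler('z',180,degrees=True);Rt=tool(87.7)*F
st();s=monitor.read_state();b=np.array([440.5,-27.5,206]);q,_=path(s['position'],Rn.from_quat(s['ee_rot']),b,Rt,s['joints'],6);path(b,Rt,b-[0,0,108],Rt,q,4)
plan(b,Rt,4)
E
```

```text
37.35 [606.    2.1 211.7] [-0.692  0.722 -0.001  0.006] F [ 0.4  1.2 -1.4] w 49.0 63.43540906906128 q [ 0.268  0.361 -0.077 -0.005 -1.12  -0.308]
start [ 0.27  0.36 -0.08 -0.   -1.12 -0.31] mid [ 0.28  0.23 -0.28 -0.   -1.06 -0.32] end [ 0.31  0.09 -0.46 -0.   -1.02 -0.35] err 0.0 step 0.069 rv [-0.01  0.01 -0.  ] Wmid [477. 140. 507.] Wend [392. 125. 504.] [441. -28. 504.]
start [ 0.31  0.09 -0.46 -0.   -1.02 -0.35] mid [ 0.31  0.15 -0.54  0.   -0.88 -0.35] end [ 0.31  0.23 -0.61  0.   -0.73 -0.35] err 0.0 step 0.075 rv [0. 0. 0.] Wmid [392. 125. 450.] Wend [392. 125. 396.] [440. -28. 396.]
4 rows, turn/row [-0.003, 0.002, -0.0]
[[9.1, 41.0, 0.9], [9.1, 41.1, 1.0], [9.1, 41.1, 1.2], [9.1, 41.1, 1.3]]
```

Emit:
send_rows([
  [[9,41,1],[-0.003,0.002,0],30],
  [[9,41,1],[-0.003,0.002,0],30],
  [[9,41,1],[-0.003,0.002,0],30],
  [[9,41,1],[-0.003,0.002,0],30],
  [[0,0,0],[0,0,0],30],
  [[0,0,0],[0,0,0],30],
])

```text
clock: 37.95
position: [435.7, -27.3, 201.4]
ee_rot: [-0.692, 0.722, 0.005, -0.006]
contact_force: [0.5, 0.8, -1.6]
gripper_width: 49.2
grasp_force: 63.9
```

```bash
python3 - <<'E'
from h import *
F=Rn.from_euler('z',180,degrees=True);Rt=tool(87.7)*F
st();plan([440.5,-27.5,108],Rt,4)
s=get_image('side')
print([proj('side',X).round(1) for X in([440.5,-27.5,115],[440.5,-27.5,160],[440.5,-27.5,230])])
for b in blobs((s.max(2)<45),200):
    if 220<b[0][0]<330 and 180<b[0][1]<300:print(b)
E
```

```text
37.95 [435.7 -27.3 201.4] [-0.692  0.722  0.005 -0.006] F [ 0.5  0.8 -1.6] w 49.2 63.91762018203735 q [ 0.31   0.095 -0.463 -0.004 -1.028 -0.35 ]
4 rows, turn/row [0.004, -0.0, -0.001]
[[-0.1, -1.6, 23.3], [-0.0, -1.5, 23.3], [-0.0, -1.4, 23.3], [-0.0, -1.3, 23.3]]
[array([259.5, 261.2]), array([257.6, 249.6]), array([254.5, 230.2])]
(array([249.4, 205.8]), array([ 135,  140,  224,  147, 4154], dtype=int32))
```

Emit:
send_rows([
  [[0,-5,0],[0.008,0,0],30],
  [[0,0,0],[0.008,0,0],30],
  [[0,0,30],[0,0,0],30],
  [[0,0,30],[0,0,0],30],
  [[0,0,28],[0,0,0],30],
  [[0,0,0],[0,0,0],30],
  [[0,0,0],[0,0,0],30],
])

```text
clock: 38.7
position: [442.4, -27.6, 113.6]
ee_rot: [-0.692, 0.722, -0.001, -0.001]
contact_force: [0.7, -0.8, -2.6]
gripper_width: 48.8
grasp_force: 64.0
```

Emit:
send_rows([
  [[0,0,3],[0,0,0],30],
  [[0,0,2],[0,0,0],30],
  [[0,0,0],[0,0,0],30],
])

```text
clock: 39.0
position: [442.0, -27.5, 109.1]
ee_rot: [-0.692, 0.722, -0.001, -0.0]
contact_force: [-0.1, -0.7, -2.8]
gripper_width: 48.8
grasp_force: 64.0
```

Emit:
send_rows([
  [[0,0,2],[0,0,0],30],
  [[0,0,0],[0,0,0],30],
])

```text
clock: 39.2
position: [441.6, -27.6, 106.6]
ee_rot: [-0.692, 0.722, -0.001, -0.001]
contact_force: [-0.4, 0.1, -3.5]
gripper_width: 48.9
grasp_force: 64.0
```

Emit:
send_rows([
  [[0,0,2.5],[0,0,0],30],
  [[0,0,2],[0,0,0],30],
  [[0,0,0],[0,0,0],30],
])

```text
clock: 39.5
position: [441.4, -27.7, 101.7]
ee_rot: [-0.692, 0.722, -0.001, -0.001]
contact_force: [-0.5, -0.3, -2.2]
gripper_width: 48.8
grasp_force: 64.0
```

Emit:
send_rows([
  [[0,0,1.5],[0,0,0],30],
  [[0,0,0],[0,0,0],30],
])

```text
clock: 39.7
position: [441.6, -27.7, 100.3]
ee_rot: [-0.692, 0.722, -0.001, -0.001]
contact_force: [0.1, -0.2, -2.2]
gripper_width: 49.1
grasp_force: 64.0
```

Emit:
send_rows([
  [[0,0,1.5],[0,0,0],30],
  [[0,0,0],[0,0,0],30],
])

```text
clock: 39.9
position: [441.8, -27.6, 99.1]
ee_rot: [-0.692, 0.722, -0.001, -0.001]
contact_force: [-0.5, 1.1, -2.1]
gripper_width: 48.6
grasp_force: 64.1
```

Emit:
send_rows([
  [[0,0,1.5],[0,0,0],30],
  [[0,0,0],[0,0,0],30],
])

```text
clock: 40.1
position: [441.9, -27.9, 98.9]
ee_rot: [-0.692, 0.722, -0.001, -0.001]
contact_force: [-3.7, -0.1, 7.9]
gripper_width: 48.9
grasp_force: 65.5
```

Emit:
send_rows([
  [[0,0,1],[0,0,0],30],
  [[0,0,0],[0,0,0],30],
])

```text
clock: 40.3
position: [441.9, -28.0, 98.8]
ee_rot: [-0.692, 0.722, -0.001, -0.001]
contact_force: [-7.4, -1.0, 15.4]
gripper_width: 49.0
grasp_force: 66.4
```

Emit:
send_rows([
  [[0,0,-2],[0,0,0],30],
  [[0,0,0],[0,0,0],66],
  [[0,0,0],[0,0,0],66],
  [[0,0,0],[0,0,0],66],
  [[0,0,-30],[0,0,0],66],
  [[0,0,-45],[0,0,0],66],
  [[0,0,-20],[0,0,0],0],
  [[0,0,0],[0,0,0],0],
])

```text
clock: 41.1
position: [443.9, -27.0, 196.7]
ee_rot: [-0.692, 0.722, -0.003, 0.002]
contact_force: [-0.0, 0.4, -0.5]
gripper_width: 37.6
grasp_force: 0.0
```

Emit:
send_rows([
  [[0,0,0],[0,0,0],0],
  [[0,0,10],[0,0,0],0],
  [[0,0,10],[0,0,0],0],
  [[0,0,10],[0,0,0],0],
  [[0,0,6],[0,0,0],0],
  [[0,0,2],[0,0,0],0],
  [[0,0,0],[0,0,0],0],
])

```text
clock: 41.8
position: [444.3, -27.7, 158.4]
ee_rot: [-0.693, 0.721, -0.003, 0.0]
contact_force: [-3.0, 0.0, 18.6]
gripper_width: -0.1
grasp_force: 9.3
```

Emit:
send_rows([
  [[0,0,-35],[0,0,0],0],
  [[0,0,-45],[0,0,0],0],
])

```text
clock: 42.0
position: [440.1, -27.6, 233.9]
ee_rot: [-0.692, 0.722, 0.001, -0.004]
contact_force: [0.7, 0.1, -0.1]
gripper_width: -0.0
grasp_force: 0.0
```

```bash
python3 - <<'E'
from h import *
from kin import *
st();s=monitor.read_state();Rt=tool(-157);b=[592.5,-386,190]
path(s['position'],Rn.from_quat(s['ee_rot']),b,Rt,s['joints'],10);plan(b,Rt,10)
E
```

```text
42.0 [440.1 -27.6 233.9] [-0.692  0.722  0.001 -0.004] F [ 0.7  0.1 -0.1] w -0.0 0.0 q [ 0.309  0.067 -0.408  0.002 -1.104 -0.353]
start [ 0.31  0.07 -0.41  0.   -1.1  -0.35] mid [-0.09  0.28 -0.19  0.   -1.1  -0.52] end [-0.35  0.55  0.18  0.   -1.2  -0.82] err 0.0 step 0.092 rv [ 0.   -0.01  1.13] Wmid [532. -47. 510.] Wend [ 647. -236.  488.] [ 592. -386.  488.]
10 rows, turn/row [0.0, -0.001, 0.113]
[[35.1, -16.8, 4.4], [33.0, -20.6, 4.4], [30.5, -24.2, 4.4], [27.6, -27.5, 4.4], [24.3, -30.4, 4.4], [20.8, -33.0, 4.4], [16.9, -35.1, 4.4], [12.9, -36.8, 4.4], [8.7, -38.0, 4.4], [4.3, -38.7, 4.4]]
```

Emit:
send_rows([
  [[35,-17,2],[0,0,0.113],0],
  [[33,-20.6,2],[0,0,0.113],0],
  [[30.5,-24,2],[0,0,0.113],0],
  [[27.6,-27.5,5],[0,0,0.113],0],
  [[24.3,-30.4,5],[0,0,0.113],0],
  [[21,-33,5],[0,0,0.113],85],
  [[17,-35,5],[0,0,0.113],85],
  [[13,-36.8,5],[0,0,0.113],85],
])

```text
clock: 42.8
position: [563.3, -315.8, 203.2]
ee_rot: [-0.305, 0.952, -0.0, -0.001]
contact_force: [0.5, 1.5, 0.6]
gripper_width: 43.6
grasp_force: 0.0
```

Emit:
send_rows([
  [[8.7,-38,5],[0,0,0.113],85],
  [[4.3,-38.7,5],[0,0,0.113],85],
  [[0,0,0],[0,0,0],85],
  [[0,0,0],[0,0,0],85],
])

```text
clock: 43.2
position: [592.8, -386.6, 192.5]
ee_rot: [-0.197, 0.98, -0.0, -0.002]
contact_force: [0.6, 0.4, 0.8]
gripper_width: 85.1
grasp_force: 0.0
```

```bash
python3 - <<'E'
from h import *
st()
t=get_image('top');s=get_image('side')
cv2.imwrite('pics/m6.png',np.hstack([cv2.resize(t[250:360,225:490],(530,220)),cv2.resize(s[190:385,235:300],(130,390))[:220]])[:,:,::-1])
a=cv2.resize(t[280:350,225:490],(795,210));b=cv2.resize(np.rot90(s[190:390,225:305]),(800,320))[:,:795]
cv2.imwrite('pics/m6.png',np.vstack([a,b])[:,:,::-1])
plan([592.5,-386,77],tool(-157),4)
im=get_image('wrist');c=camera_info('wrist')
for b in blobs(red(im),500):print(b,ray('wrist',b[0],100,c))
E
```

```text
43.2 [ 592.8 -386.6  192.5] [-0.197  0.98  -0.    -0.002] F [0.6 0.4 0.8] w 85.1 0.0 q [-0.349  0.553  0.185  0.002 -1.207 -0.825]
4 rows, turn/row [-0.0, -0.0, -0.001]
[[0.2, -0.1, 29.4], [0.2, -0.1, 29.4], [0.2, -0.1, 29.4], [0.2, -0.1, 29.4]]
(array([315.7, 242.3]), array([ 280,  210,   72,   63, 2778], dtype=int32)) [ 593.58593443 -386.78649374  100.        ]
(array([232.3, 400.6]), array([216, 388,  35,  29, 606], dtype=int32)) [ 741.19205873 -397.02895124  100.        ]
```

View pics/m6.png

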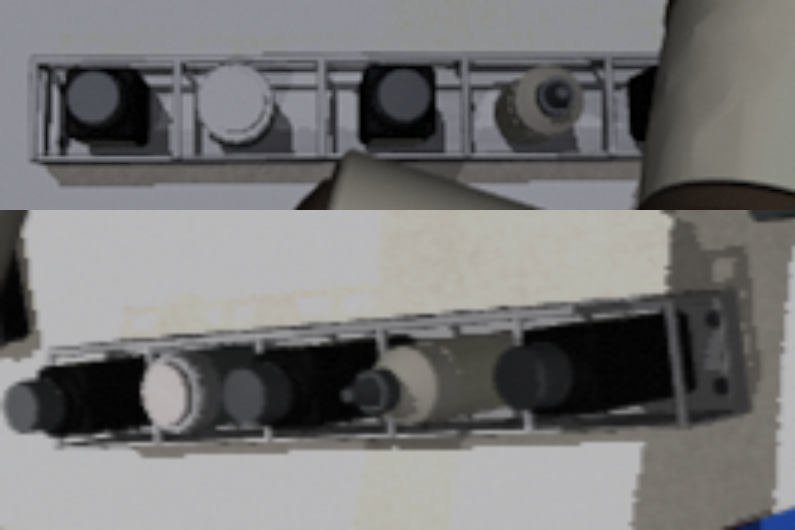

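All three oil bottles stand in the tray with their caps home, and the tin and glue are upright. Now I reset the stop.

Emit:
send_rows([
  [[0,0,29],[0,0,0],85],
  [[0,0,29],[0,0,0],85],
  [[0,0,29],[0,0,0],85],
  [[0,0,25],[0,0,0],85],
  [[0,0,0],[0,0,0],85],
  [[0,0,0],[0,0,0],85],
])

```text
clock: 43.95
position: [593.9, -385.9, 84.5]
ee_rot: [-0.199, 0.98, -0.002, -0.0]
contact_force: [0.9, 0.5, 0.2]
gripper_width: 85.2
grasp_force: 0.0
```

Emit:
send_rows([
  [[0,0,5],[0,0,0],85],
  [[0,0,0],[0,0,0],30],
  [[0,0,0],[0,0,0],30],
  [[0,0,0],[0,0,0],30],
  [[0,0,0],[0,0,0],30],
  [[0,0,0],[0,0,0],30],
])

```text
clock: 44.55
position: [593.6, -386.0, 79.7]
ee_rot: [-0.198, 0.98, -0.001, -0.0]
contact_force: [-1.9, 4.0, 5.6]
gripper_width: 48.2
grasp_force: 61.2
```

Gripped at 48 mm. Turning clockwise, which is positive about the tool's z axis.

Emit:
send_rows([
  [[0,0,0],[0,0,0.12],30],
  [[0,0,0],[0,0,0.12],30],
  [[0,0,0],[0,0,0.12],30],
  [[0,0,0],[0,0,0.12],30],
  [[0,0,0],[0,0,0.12],30],
  [[0,0,0],[0,0,0.12],30],
  [[0,0,0],[0,0,0.08],30],
  [[0,0,0],[0,0,0],30],
])

```text
clock: 45.35
position: [593.6, -388.2, 80.9]
ee_rot: [0.2, 0.98, -0.003, 0.001]
contact_force: [-2.4, -0.5, 8.1]
gripper_width: 48.3
grasp_force: 61.4
```

```bash
python3 - <<'E'
from h import *
st();s=monitor.read_state();print(s['wrist_torque'],(tool(-157).inv()*Rn.from_quat(s['ee_rot'])).as_rotvec())
E
```

```text
45.35 [ 593.6 -388.2   80.9] [ 0.2    0.98  -0.003  0.001] F [-2.4 -0.5  8.1] w 48.3 61.440807580947876 q [-0.35   0.643  0.053  0.006 -0.977 -1.627]
[-0.53659858  1.00247026  0.04169234] [ 0.00606565 -0.00101458  0.8037975 ]
```

Emit:
send_rows([
  [[0,0,0],[0,0,0],85],
  [[0,0,0],[0,0,0],85],
  [[0,0,0],[0,0,0],85],
  [[0,0,0],[0,0,0],85],
  [[0,0,0],[0,0,0],85],
  [[0,0,-30],[0,0,0],85],
  [[0,0,-45],[0,0,0],85],
  [[0,0,-45],[0,0,0],85],
])

```text
clock: 46.15
position: [593.1, -385.9, 198.8]
ee_rot: [0.2, 0.98, -0.001, -0.001]
contact_force: [1.4, -0.1, 0.3]
gripper_width: 84.8
grasp_force: 0.0
```

Emit:
send_rows([
  [[0,0,-20],[0,0,0],85],
  [[0,0,0],[0,0,0],85],
  [[0,0,0],[0,0,0],85],
  [[0,0,0],[0,0,0],85],
  [[0,0,0],[0,0,0],85],
  [[0,0,0],[0,0,0],85],
  [[0,0,0],[0,0,0],85],
  [[0,0,0],[0,0,0],85],
])

```text
clock: 46.95
position: [593.4, -386.0, 218.0]
ee_rot: [0.2, 0.98, -0.001, -0.0]
contact_force: [-1.0, 0.4, 1.1]
gripper_width: 84.9
grasp_force: 0.0
```

```bash
python3 - <<'E'
from h import *
st();s=get_image('side');im=get_image('wrist')
for b in blobs(red(s)):print('side',b)
for b in blobs(red(im),500):print(b)
for z in (95.5,108.):print(z,proj('side',[592.5,-386,z]))
E
```

```text
46.95 [ 593.4 -386.   218. ] [ 0.2    0.98  -0.001 -0.   ] F [-1.   0.4  1.1] w 84.9 0.0 q [-0.348  0.536  0.22   0.002 -1.255 -1.626]
side (array([344.3, 151.4]), array([337, 149,  14,   7,  64], dtype=int32))
side (array([348.4, 384.7]), array([340, 374,  16,  20, 181], dtype=int32))
side (array([422.7, 380.4]), array([416, 374,  14,  13, 115], dtype=int32))
(array([314.8, 239.2]), array([ 283,  209,   67,   57, 2159], dtype=int32))
(array([379.8, 387.9]), array([363, 376,  34,  27, 591], dtype=int32))
95.5 [345.38302782 385.86710005]
108.0 [345.53351063 383.15308606]
```

Emit:
send_rows([
  [[40,0,-20],[0,0,0],85],
  [[45,0,0],[0,0,0],85],
  [[45,0,0],[0,0,0],85],
  [[45,0,0],[0,0,0],85],
  [[0,0,0],[0,0,0],85],
  [[0,0,0],[0,0,0],85],
  [[0,0,0],[0,0,0],85],
])

```text
clock: 47.75
position: [433.6, -318.0, 238.8]
ee_rot: [0.2, 0.98, -0.001, 0.001]
contact_force: [0.9, 0.1, -0.2]
gripper_width: 85.1
grasp_force: 0.0
```

```bash
python3 - <<'E'
from h import *
st();s=get_image('side');t=get_image('top')
for b in blobs(red(s)):print('side',b)
for b in blobs(red(t)):print('top',b)
E
```

```text
47.75 [ 433.6 -318.   238.8] [ 0.2    0.98  -0.001  0.001] F [ 0.9  0.1 -0.2] w 85.1 0.0 q [-0.329  0.229 -0.198  0.003 -1.141 -1.644]
side (array([343.8, 159.8]), array([337, 149,  15,  23, 305], dtype=int32))
side (array([346.2, 383.6]), array([338, 375,  18,  18, 200], dtype=int32))
side (array([422.1, 380.3]), array([415, 374,  15,  13, 133], dtype=int32))
top (array([509. , 165.9]), array([503, 160,  13,  13, 115], dtype=int32))
top (array([153.3, 189.7]), array([128, 179,  52,  23, 903], dtype=int32))
```

Emit:
send_rows([
  [[0,40,-20],[0,0,0],85],
  [[0,45,-10],[0,0,0],85],
  [[0,45,0],[0,0,0],85],
  [[0,45,0],[0,0,0],85],
  [[0,45,0],[0,0,0],85],
  [[0,45,0],[0,0,0],85],
  [[0,45,0],[0,0,0],85],
  [[0,0,0],[0,0,0],85],
])

```text
clock: 48.65
position: [556.5, -27.8, 266.5]
ee_rot: [0.197, 0.98, -0.001, 0.0]
contact_force: [-0.3, -0.6, -0.2]
gripper_width: 84.7
grasp_force: 0.0
```

```bash
python3 - <<'E'
from h import *
st();s=get_image('side');t=get_image('top')
a=[b for b in blobs(red(s)) if b[0][1]>300 and b[0][0]<400][0];print(a)
for b in blobs(red(t)):
    print('top',b)
    if 500<b[0][0] and b[0][1]>200: print(tri(b[0],a[0]))
E
```

```text
48.65 [556.5 -27.8 266.5] [ 0.197  0.98  -0.001  0.   ] F [-0.3 -0.6 -0.2] w 84.7 0.0 q [ 2.420e-01  2.460e-01 -1.040e-01  2.000e-03 -1.221e+00 -2.210e+00]
(array([345., 383.]), array([335, 374,  21,  19, 290], dtype=int32))
top (array([509. , 165.9]), array([503, 160,  13,  13, 122], dtype=int32))
top (array([153.5, 189.9]), array([128, 179,  52,  23, 922], dtype=int32))
top (array([520.4, 235.8]), array([511, 226,  20,  20, 292], dtype=int32))
[ 592.01951858 -385.92443684  109.21243965]
```

```bash
python3 -c "from bench import job_done;print(job_done())"
```

```text
the job is handed in; nothing more can be done
None
```

The job is handed in: I latched the stop first, stood all three oil bottles in the tray's empty bays and pushed their caps home beside the still-standing glue bottle and tin, then turned the stop's head clockwise, and it is back up.

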